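# Shut off the dosing unit under its propped cover

### The job

The suspension bottle is about to be changed, so shut off the dosing unit: lift its sprung cover until the little steel prop on its left side has dropped behind the step, and ease the cover back so that it stays propped open on its own. Then turn the knob under it clockwise until it comes up snug against its closing stop, fully home and left pressing on the stop, but never force it (stop at once when it firmly resists). Leave the cover propped, and do not shift the bottle, the tin or the pen standing round the unit.

Things in the scene. Friction and masses are not known exactly. Their poses are not given: they have to be found in the camera images.
- doser: Grey dosing unit bolted to the bench, 150 (x) x 136 (y) x 62 mm high without the cover. Origin at the centre of its underside, z up, front along its own -x, +y its left. Its top is an open well: aluminium panel 40 mm above the bench, walls up to 62 mm, inside x = -64 to 50, y = -60 to 54 mm.
- cover (a joint): Angle of the black hinged cover with a clear window, 116 mm wide, reaching 133 mm in front of its hinge: 0 shut, grows as the front edge rises, hard stop at 2.1 rad. A spring always pulls it shut: 1 to 3 N at the cross bar. Let go without the prop set, it snaps shut.
- cover_hinge (a point): Point on the cover's hinge axis, 66 mm above the bench, 62 mm behind the unit's centre; its axes turn with the cover: y along the hinge axis (to the unit's left), -x towards the cover's free edge.
- cover_bar (a point): Centre of the black cross bar on the cover's front edge: round, 14 mm thick, 36 mm long along its own y, ends free, overhanging the unit's front; 147 mm from the hinge axis, 70 mm above the bench when shut. Axes as cover_hinge. Pinched from above across its two ends (36 mm apart) it can pivot between the fingers as the cover swings.
- prop_foot (a point): Middle of the foot (a cross pin of 7 mm diameter) of the 50 mm steel prop that hangs on the cover's left side. The foot slides on the rail, the top of the unit's left wall 62 mm above the bench; with the cover lifted to 1.9 rad or a little more it drops 5 mm behind the step in that rail, and on easing back the prop then carries the cover at about 1.65 rad.
- knob (a joint): Angle of the dosing knob, grows clockwise seen from above (closing); starts at -0.1 to 0.12 rad. Even drag of 0.12 N m as it turns (less is felt between small steps); it stays where it is left. The hidden closing stop is set differently on each unit, at 0.4 to 1.15 rad; from first touch the torque rises by about 0.1 N m for each 0.02 rad (the spindle twists). Snug: 0.1 to 0.25 N m more than before the stop; 0.5 more damages it.
- knob_grip (a point): On the knob's axis (23 mm in front of the unit's centre), 68 mm above the bench, at the height to grip: a black upright bar 40 mm long along this point's x, 13 mm thick along its y, standing 46 to 74 mm above the bench on a round foot of 42 mm diameter. The point turns with the knob; z up. With the cover propped it is free from above.
- spindle: Valve spindle inside the housing, turned by the knob; its 20 mm crank touches nothing but the closing stop, at 20 mm from the axis (1 N m on the stop is 50 N of contact force).
- bottle: Amber suspension bottle with black cap, 50 mm diameter, 116 mm tall, standing at the right of the unit; origin at its underside.
- tin: Blue flat tin, 55 mm diameter, 22 mm high, at the left of the unit; origin at its underside.
- pen: Marker pen 124 mm long, 12 mm thick, lying in front of the unit at the left; origin at its middle, underside.
There are look-alikes about, which are no part of the job. Of the things that look like the doser, the largest one is meant.

How it is judged:
By the outcome, as a careful person would: the job done as asked, in the order asked, and still so for the second after the job is handed in, with the robot touching nothing.
It also fails if it takes over 72 s, if anything falls off the work surface, if the arm or the gripper's body presses on something with over 40 N, if the wrist force passes 120 N, or if a joint passes its speed limit or range.

### The arm

A 6-joint arm with a two-finger parallel gripper is mounted at the origin on a cart in front of the work surface, level with it; the furniture and walls round the work are solid. World frame = base frame: x ahead of the robot, y to its left, z up, the work surface at z = 0. Lengths are in m, angles in rad, forces in N, time in s.
With the tool pointing down it reaches from about 0.325 to 0.9 m from the base axis. Payload 6.1 kg.
Tool frame: the origin (TCP) lies midway between the tips of the shut fingers; the grasp point (between the pads) lies 19 mm behind it; z points along the fingers, y is the direction in which the jaws open and shut (so a half turn about z gives the same grasp; the last joint's range is limited). The gripper opens to 85 mm and grips with 20 to 120 N. Pads are 22 mm wide; open, the fingers measure 114 mm over their backs; the gripper's body (76 mm by 85 mm) begins 54 mm behind the grasp point. The pads swing forward as they close: fully open they stand 13 mm farther back than shut.
Start: joints at [-1.392, 0.22, 1.526, -0, 1.395, -0.126], TCP at [0.188, -0.596, 0.231] pointing down, gripper open.
Joint ranges: [-2.98, 2.98], [-0.91, 2.08], [0.09, 2.57], [-1.24, 4.39], [0.2, 2.65], [-2.68, 2.68]. Speed limits (rad/s): [2.57, 2.57, 3.01, 3.14, 3.14, 3.14].

### API

Orientations are given as a unit quaternion [w, x, y, z].
In Python, from cell import ctrl gives the robot as it stands. The module is installed in compiled form; this text tells all that it offers.
- The arm moves only by the tool play_rows, never from a script. Its argument "commands" is a list of rows, each a list of 2 entries, a list of its own where there are three numbers: the shift along the tool's x, y, z in cm, then the turn, a rotation vector about the tool's x, y, z in degrees. In form: [[[dx, dy, dz], [wx, wy, wz]], ...]. A call has 1 to 20 rows; each row shifts and turns the pose as measured when the row begins, along the tool's axes as they then stand; what a row does not reach is not made up. A row lasts 1/10 s, in which the tool goes at most 50 mm and 8.59 degrees, less where a joint would pass 70% of its speed; a pose out of reach is approached as far as the arm can. A call is refused whole if a number of a shift passes 5 or a number of a turn 8.59, either way. A call with a gripper value outside its range is refused whole. "claw" is the gripper's target within -1 to 1 (shut at 1, half-way at 0, fully open at -1), set as the call begins (left out, the last holds). The fingers move at their own pace and stop on an object; "squeeze" is the grip in N (left out, the last holds). Time passes only in rows, so rows that do not move let the fingers close. It gives the time, the measured TCP pose, the force and the opening at its end, in the units of the state.
- ctrl.read_state(): the state, without advancing time (a new reading comes with each control period).
- ctrl.camera(name): name is "side" or "top"; returns a dict with "frame" (400x640x3 uint8, blue, green, red), "K" (3x3 intrinsics, pixels), "k1" (the pictures are not rectified: a ray, as slopes to the right and down, at radius r is drawn at 1 + k1 r^2 times it, then the intrinsics apply), "R" (3x3) and "t" (3): a world point X has camera coordinates R X + t. Camera axes: x right, y down, z forward; pixel columns grow to the right and rows downward; lengths in m; the calibration is good to about 2 mm. A picture is of the moment at which its call begins. There is no depth.
- ctrl.hand_in(): hands the job in, once; it reports no verdict.
The state is a dict: "clock": time; "joint_positions": joint angles; "joint_velocities": joint speeds; "effort": joint torques, N m; "ee_pos": TCP position; "orientation": TCP orientation; "ft_force": force on the tool from outside, world axes, zero at the start; "wrist_torque": the same for the moment, N m; "gripper_width": finger opening in m.
Only numpy, scipy, OpenCV 4.12 (cv2) and the standard library are available. Lean on these libraries where they do the work, as an engineer would, in place of code of your own. Each camera call takes 0.05 s, during which the arm holds its last target.

## Working session

There is one attempt and no reset: what is moved stays moved. The work goes in short steps, Python scripts to look and compute and a tool call to move; the robot and the scene stay as the last step left them, time stands still between calls to the robot, and variables do not carry over. Pictures are saved under pics/ and viewed, and the job is handed in when it is done.

Besides the shell and the picture viewer there is one more tool, called after "Emit:" as name(argument=value, ...), one argument or row to a line, values as JSON. play_rows: Moves the arm, as the interface text tells. Its arguments: {"type":"object","properties":{"commands":{"type":"array","items":{"type":"array"}},"claw":{"type":"number"},"squeeze":{"type":"number"}},"required":["commands"]}

```bash
mkdir -p pics; ls
python3 - <<'E'
from cell import ctrl
import cv2,numpy as np
s=ctrl.read_state()
for k,v in s.items(): print(k,np.round(v,4))
for n in ("side","top"):
    c=ctrl.camera(n)
    cv2.imwrite(f"pics/{n}0.png",c["frame"])
    print(n,c["K"],c["k1"],c["R"],c["t"], -np.array(c["R"]).T@np.array(c["t"]))
E
```

```text
pics
clock 0.0
joint_positions [-1.3921  0.2212  1.5276 -0.      1.3947 -0.1261]
joint_velocities [-0.0013 -0.0007  0.0012 -0.0013  0.0014  0.0002]
effort [-2.50000e-03 -4.96911e+01 -3.89396e+01 -6.00000e-04  1.14000e-02
  0.00000e+00]
ee_pos [ 0.1875 -0.5956  0.2302]
orientation [-0.001   0.9884  0.1518 -0.    ]
ft_force [-0.0873  0.787  -0.1387]
wrist_torque [-0.0064 -0.002  -0.015 ]
gripper_width 0.0853
side [[366.36008251   0.         323.77765731]
 [  0.         366.36008251 199.62716101]
 [  0.           0.           1.        ]] -0.006031028235468903 [[-0.9123509  -0.40938552  0.00439747]
 [-0.34781719  0.76938531 -0.53578862]
 [ 0.21596076 -0.49035674 -0.8443407 ]] [0.44589497 0.28176385 0.86354802] [0.3183225  0.38920457 0.87813379]
top [[449.99762454   0.         315.53874857]
 [  0.         449.99762454 203.83045017]
 [  0.           0.           1.        ]] -0.1126146025740524 [[ 0.01316492 -0.99970649 -0.02033769]
 [-0.99887256 -0.01222072 -0.04587231]
 [ 0.0456103   0.02091866 -0.99874026]] [-0.07221987  0.49854331  1.29909631] [ 0.43967982 -0.09328147  1.31886033]
```

View pics/top0.png

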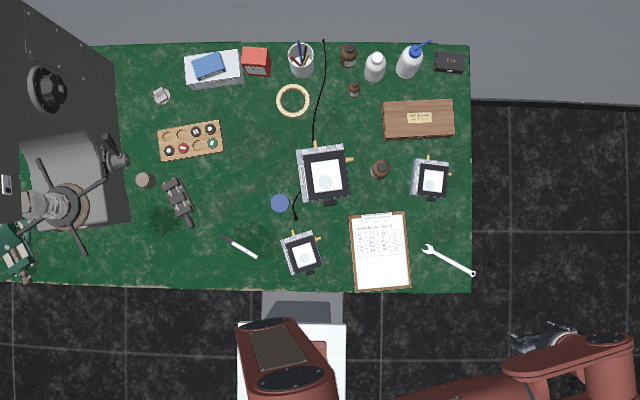

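View pics/side0.png

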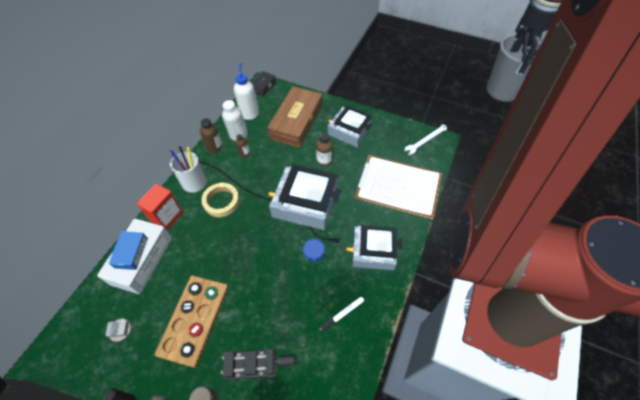

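The top picture shows the largest doser at about (323,173), with its front towards the robot. Smaller look-alikes are at (300,253) and (430,178). The bottle is at (380,169), the tin at (280,203) and the pen at (240,247). Next I'll enlarge the crops.

Run:
```python
import cv2
a=cv2.imread("pics/top0.png")[130:220,260:400]
cv2.imwrite("pics/topc.png",cv2.resize(a,None,fx=5.7,fy=5.7,interpolation=cv2.INTER_CUBIC))
a=cv2.imread("pics/side0.png")[130:280,250:420]
cv2.imwrite("pics/sidec.png",cv2.resize(a,None,fx=4,fy=4,interpolation=cv2.INTER_CUBIC))
```

```text
(no output)
```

View pics/topc.png

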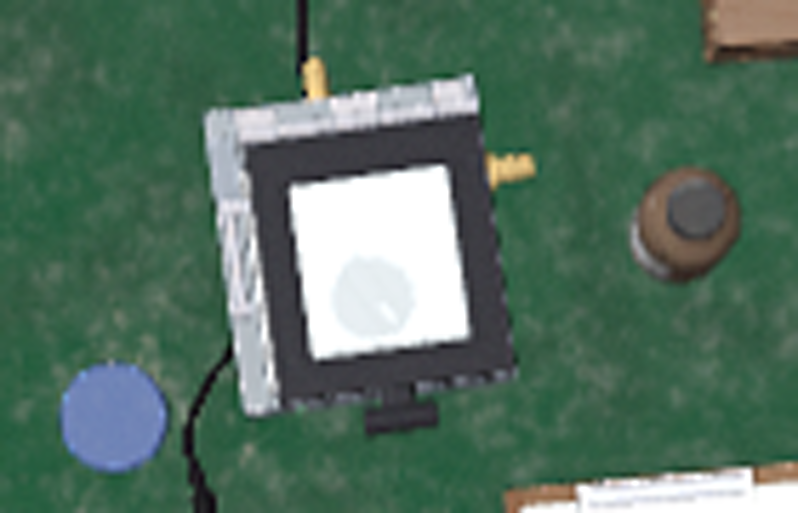

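View pics/sidec.png

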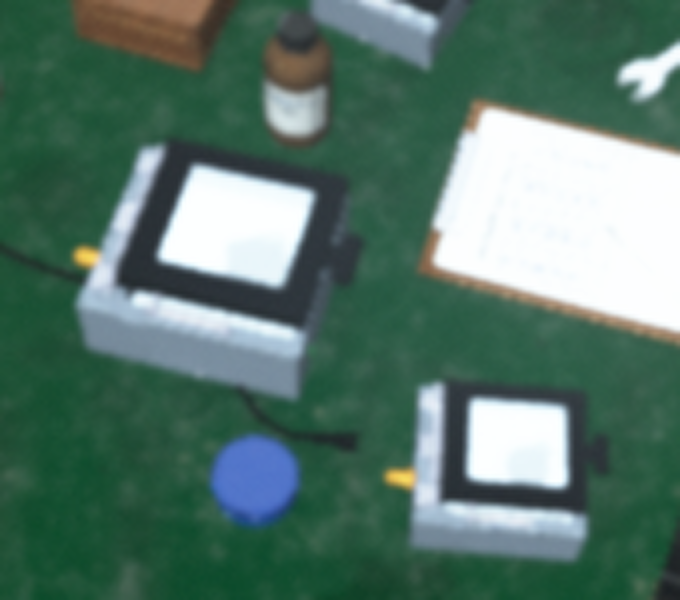

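```bash
cat > h.py <<'E'
from cell import ctrl
import cv2,numpy as np
from scipy.spatial.transform import Rotation as Rn
def ray2z(c,uv,z):
    K,R,t=np.array(c["K"]),np.array(c["R"]),np.array(c["t"])
    p=((uv[0]-K[0,2])/K[0,0],(uv[1]-K[1,2])/K[1,1])
    q=cv2.undistortPoints(np.array([[uv]],float),K,np.array([c["k1"],0,0,0,0.]))[0,0]
    d=R.T@np.array([q[0],q[1],1]); o=-R.T@t
    return o+d*(z-o[2])/d[2]
def proj(c,X):
    K,R,t=np.array(c["K"]),np.array(c["R"]),np.array(c["t"])
    return cv2.projectPoints(np.atleast_2d(X).astype(float),cv2.Rodrigues(R)[0],t,K,np.array([c["k1"],0,0,0,0.]))[0][:,0]
E
python3 - <<'E'
from h import *
np.set_printoptions(precision=4,suppress=True)
c=ctrl.camera("top")
f=lambda u,v:((u+.5)/5.7-.5+260,(v+.5)/5.7-.5+130)
for n,u,v,z in [("hBL",208,112,.062),("hBR",472,78,.062),("hFL",248,413,.062),("cBL",245,145,.068),("cBR",480,113,.068),("cFR",517,372,.068),("cFL",278,408,.068),("barL",366,423,.07),("barR",437,411,.07),("bar",402,417,.075),("knob",373,297,.074)]:
    print(n,ray2z(c,f(u,v),z))
s=ctrl.camera("side")
g=lambda u,v:((u+.5)/4-.5+250,(v+.5)/4-.5+130)
for n,u,v,z in [("cBL",120,285,.068),("cBR",172,145,.068),("cFR",348,182,.068),("cFL",303,325,.068),("bar",346,258,.072),("hFLbot",297,398,0),("hBLbot",90,350,0)]:
    print(n,ray2z(s,g(u,v),z))
E
```

```text
hBL [ 0.6505 -0.01    0.062 ]
hBR [ 0.6688 -0.1404  0.062 ]
hFL [ 0.5017 -0.0321  0.062 ]
cBL [ 0.6333 -0.0289  0.068 ]
cBR [ 0.6503 -0.1442  0.068 ]
cFR [ 0.523  -0.1635  0.068 ]
cFL [ 0.504 -0.047  0.068]
barL [ 0.4971 -0.0901  0.07  ]
barR [ 0.5034 -0.1246  0.07  ]
bar [ 0.5    -0.1075  0.075 ]
knob [ 0.5584 -0.0927  0.074 ]
cBL [ 0.629  -0.0303  0.068 ]
cBR [ 0.65  -0.147  0.068]
cFR [ 0.526  -0.1682  0.068 ]
cFL [ 0.5078 -0.0518  0.068 ]
bar [ 0.5019 -0.108   0.072 ]
hFLbot [ 0.5041 -0.0348  0.    ]
hBLbot [ 0.6492 -0.0101  0.    ]
```

```bash
cat >> h.py <<'E'
def T(s=None):
    s=s or ctrl.read_state()
    w,x,y,z=s["orientation"]
    return np.array(s["ee_pos"]),Rn.from_quat([x,y,z,w])
def down(yaw): # tool x at yaw deg, z down
    return Rn.from_euler('z',yaw,degrees=True)*Rn.from_euler('x',180,degrees=True)
def tilt(yaw,a): # tool z tilted by a deg toward +x of unit
    return Rn.from_euler('z',yaw,degrees=True)*Rn.from_euler('y',-a,degrees=True)*Rn.from_euler('x',180,degrees=True)
def delta(pt,Rt,p=None,R=None):
    if p is None: p,R=T()
    return R.inv().apply(np.array(pt)-p)*100,(R.inv()*Rt).as_rotvec(degrees=True)
np.set_printoptions(precision=3,suppress=True)
E
python3 - <<'E'
from h import *
p,R=T()
print(R.as_matrix())
print(delta([0.497,-0.1083,0.13],down(8.4)))
print(tilt(0,30).apply([0,0,1]))
E
```

```text
[[ 0.954  0.3   -0.   ]
 [ 0.3   -0.954  0.001]
 [ 0.    -0.001 -1.   ]]
(array([ 44.154, -37.206,  10.112]), array([-0.065, -0.003,  9.067]))
[ 0.5   -0.    -0.866]
```

Emit:
play_rows(
  commands=[
    [[2.9,-2.5,0],[0,0,0]],
    [[2.9,-2.5,0],[0,0,0]],
    [[2.9,-2.5,0],[0,0,0]],
    [[2.9,-2.5,0],[0,0,0]],
    [[2.9,-2.5,0],[0,0,0]],
    [[2.9,-2.5,0],[0,0,0]],
    [[2.9,-2.5,0],[0,0,0]],
    [[2.9,-2.5,0],[0,0,0]],
    [[2.9,-2.5,0],[0,0,0]],
    [[2.9,-2.5,0],[0,0,0]],
    [[2.9,-2.5,0.5],[0,0,0]],
    [[2.9,-2.5,0.5],[0,0,0]],
    [[2.9,-2.5,1],[0,0,0]],
    [[2.9,-2.5,1],[0,0,0]],
  ],
  claw=-1,
)

```text
clock: 1.6
ee_pos: [0.478, -0.1266, 0.1998]
orientation: [0.0, 0.989, 0.147, 0.002]
ft_force: [0.2, -1.0, -0.1]
gripper_width: 0.0852
```

Run:
```python
from h import *
print(delta([0.497,-0.1083,0.13],down(8.4)), ctrl.read_state()["joint_positions"])
```

```text
(array([ 2.323, -1.206,  6.985]), array([ 0.054, -0.198,  8.511])) [-0.419 -0.073  1.897  0.001  1.314  0.856]
```

Emit:
play_rows(
  commands=[
    [[1.2,-0.6,1.5],[0,-0.2,4.3]],
    [[1.2,-0.6,1.5],[0,0,4.3]],
    [[0,0,1.5],[0,0,0]],
    [[0,0,1.5],[0,0,0]],
    [[0,0,0],[0,0,0]],
  ],
  claw=-0.4,
)

```text
clock: 2.1
ee_pos: [0.5002, -0.1015, 0.1362]
orientation: [-0.001, 0.997, 0.074, -0.001]
ft_force: [0.5, 0.1, -0.4]
gripper_width: 0.06
```

Run:
```python
from h import *
print(delta([0.497,-0.1083,0.09],down(8.4)), ctrl.read_state())
for n,(r0,r1,c0,c1) in dict(top=(140,240,250,400),side=(130,250,260,420)).items():
    a=ctrl.camera(n)["frame"][r0:r1,c0:c1]
    cv2.imwrite(f"pics/{n}1.png",cv2.resize(a,None,fx=5,fy=5,interpolation=cv2.INTER_CUBIC))
```

```text
(array([-0.409,  0.629,  4.616]), array([-0.063,  0.06 ,  0.053])) {'clock': 2.1, 'joint_positions': array([-0.355,  0.038,  1.913,  0.   ,  1.191,  1.068]), 'joint_velocities': array([ 0.008, -0.015, -0.025, -0.004,  0.018, -0.   ]), 'effort': array([  0.033, -38.231, -36.828,   0.024,  -0.432,   0.029]), 'ee_pos': array([ 0.5  , -0.102,  0.136]), 'orientation': array([-0.001,  0.997,  0.074, -0.001]), 'ft_force': array([ 0.546,  0.123, -0.436]), 'wrist_torque': array([ 0.051,  0.068, -0.039]), 'gripper_width': 0.0599655411149489}
```

View pics/top1.png

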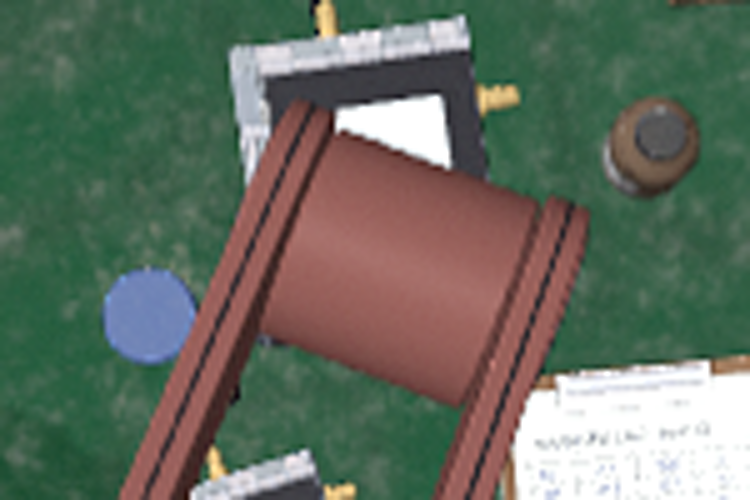

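View pics/side1.png

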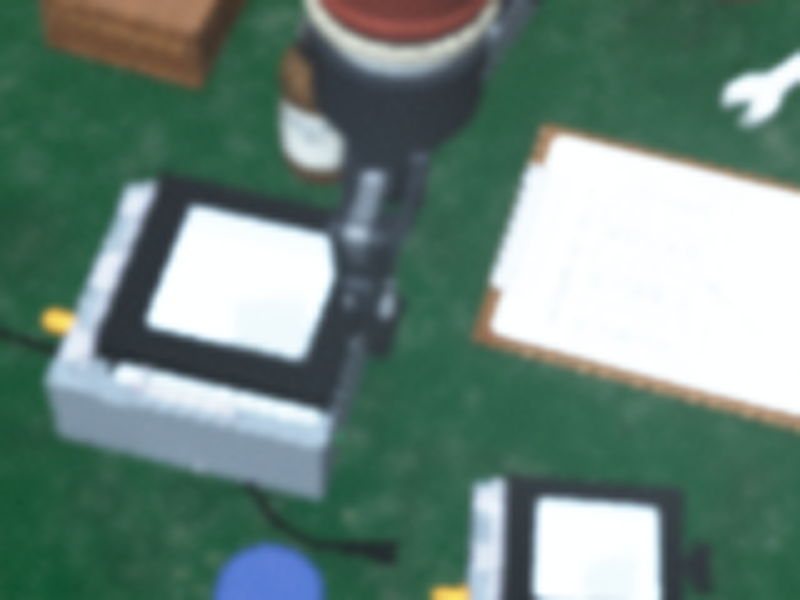

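Emit:
play_rows(
  commands=[
    [[-0.2,0.3,1.5],[0,0,0]],
    [[-0.2,0.3,1.5],[0,0,0]],
    [[0,0.1,1.0],[0,0,0]],
    [[0,0,0],[0,0,0]],
  ],
)

```text
clock: 2.6
ee_pos: [0.5005, -0.1121, 0.099]
orientation: [0.002, 0.997, 0.073, 0.004]
ft_force: [-0.4, -0.4, 0.4]
gripper_width: 0.0602
```

Run:
```python
from h import *
print(delta([0.497,-0.1083,0.053],down(8.4)))
for n,(r0,r1,c0,c1) in dict(side=(150,230,290,390)).items():
    a=ctrl.camera(n)["frame"][r0:r1,c0:c1]
    cv2.imwrite(f"pics/{n}2.png",cv2.resize(a,None,fx=7,fy=7,interpolation=cv2.INTER_CUBIC))
```

```text
(array([-0.322, -0.442,  4.594]), array([ 0.228, -0.429, -0.025]))
```

View pics/side2.png

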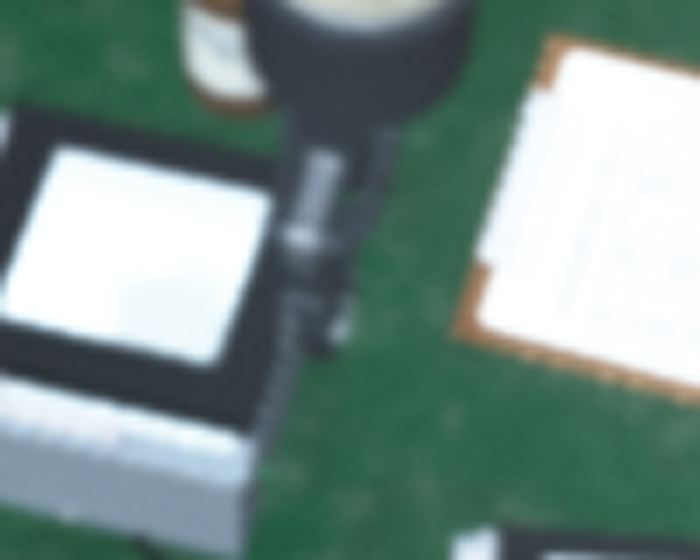

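Emit:
play_rows(
  commands=[
    [[-0.3,-0.4,0],[0.2,-0.4,0]],
    [[0,0,0],[0,0,0]],
    [[0,0,0],[0,0,0]],
  ],
)

```text
clock: 2.95
ee_pos: [0.498, -0.1087, 0.1011]
orientation: [0.001, 0.997, 0.073, 0.001]
ft_force: [0.3, 0.3, 0.3]
gripper_width: 0.0601
```

Run:
```python
from h import *
print(delta([0.497,-0.1083,0.053],down(8.4)))
```

```text
(array([-0.105, -0.062,  4.812]), array([ 0.092, -0.15 , -0.034]))
```

Emit:
play_rows(
  commands=[
    [[-0.1,-0.1,1.0],[0,0,0]],
    [[0,0,1.0],[0,0,0]],
    [[0,0,1.0],[0,0,0]],
    [[0,0,0.7],[0,0,0]],
    [[0,0,0.3],[0,0,0]],
  ],
)

```text
clock: 3.45
ee_pos: [0.4973, -0.1077, 0.0583]
orientation: [0.001, 0.997, 0.073, 0.002]
ft_force: [0.3, 0.4, 0.1]
gripper_width: 0.0598
```

Run:
```python
from h import *
print(delta([0.497,-0.1083,0.053],down(8.4)),ctrl.read_state()["wrist_torque"])
for n,(r0,r1,c0,c1) in dict(side=(150,230,290,390)).items():
    a=ctrl.camera(n)["frame"][r0:r1,c0:c1]
    cv2.imwrite(f"pics/{n}3.png",cv2.resize(a,None,fx=7,fy=7,interpolation=cv2.INTER_CUBIC))
```

```text
(array([-0.04 ,  0.049,  0.531]), array([ 0.132, -0.221, -0.009])) [ 0.032  0.024 -0.034]
```

View pics/side3.png

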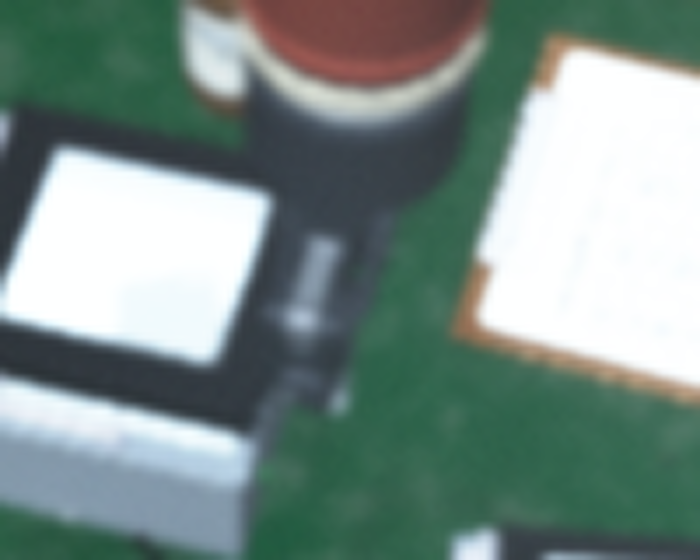

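Emit:
play_rows(
  commands=[
    [[0,0,0.5],[0,0,0]],
    [[0,0,0.2],[0,0,0]],
    [[0,0,0],[0,0,0]],
    [[0,0,0],[0,0,0]],
    [[0,0,0],[0,0,0]],
    [[0,0,0],[0,0,0]],
    [[0,0,0],[0,0,0]],
    [[0,0,0],[0,0,0]],
  ],
  claw=0.6,
  squeeze=35,
)

```text
clock: 4.3
ee_pos: [0.497, -0.1081, 0.0512]
orientation: [0.001, 0.997, 0.073, 0.001]
ft_force: [-0.4, 0.6, 0.9]
gripper_width: 0.0353
```

Run:
```python
from h import *
print(delta([0.497,-0.1083,0.053],down(8.4)),ctrl.read_state())
```

```text
(array([-0.001,  0.017, -0.182]), array([ 0.151, -0.132,  0.019])) {'clock': 4.3, 'joint_positions': array([-0.369,  0.154,  1.971, -0.001,  1.013,  1.056]), 'joint_velocities': array([ 0.001,  0.   ,  0.   , -0.001, -0.   , -0.   ]), 'effort': array([ -0.102, -39.721, -32.595,   0.031,  -0.277,   0.013]), 'ee_pos': array([ 0.497, -0.108,  0.051]), 'orientation': array([0.001, 0.997, 0.073, 0.001]), 'ft_force': array([-0.43 ,  0.557,  0.915]), 'wrist_torque': array([0.049, 0.078, 0.075]), 'gripper_width': 0.03529461587520822}
```

```bash
cat > plan.py <<'E'
from h import *
YAW=8.4
ux=np.array([np.cos(np.radians(YAW)),np.sin(np.radians(YAW)),0]); uz=np.array([0,0,1.])
H=np.array([0.501,-0.1077,0.066])+0.1469*ux
g=np.array([0.004,0,-0.0188])
AM=45
def alpha(th): return np.clip((th-10)*AM/80,0,AM)
def pose(th,a=None):
    a=alpha(th) if a is None else a
    ph=np.radians(th)+np.arcsin(4/147)
    B=H+0.147*(-np.cos(ph)*ux+np.sin(ph)*uz)
    R=tilt(YAW,a)
    return B-R.apply(g),R
def theta_now():
    p,R=T(); B=p+R.apply(g)-H
    return np.degrees(np.arctan2(B[2],-B@ux))-np.degrees(np.arcsin(4/147)), np.hypot(B[2],B@ux)*1000, (B@np.array([-ux[1],ux[0],0]))*1000
def rows(ths,als=None):
    p,R=T(); out=[]
    for i,t in enumerate(ths):
        pt,Rt=pose(t,None if als is None else als[i])
        d,w=delta(pt,Rt,p,R); out.append((np.round(d,2).tolist(),np.round(w,1).tolist())); p,R=pt,Rt
    for o in out: print(o)
E
python3 - <<'E'
from plan import *
print(theta_now()); rows([3,6,9,12,16,20])
E
```

```text
(np.float64(-0.0035923222327967075), np.float64(147.02575058145248), np.float64(0.20258559843321142))
([0.04, 0.02, -0.77], [0.2, -0.1, 0.0])
([0.08, 0.0, -0.77], [0.0, 0.0, 0.0])
([0.12, -0.0, -0.76], [0.0, 0.0, 0.0])
([0.2, 0.0, -0.75], [0.0, 1.1, -0.0])
([0.37, -0.0, -0.97], [-0.0, 2.3, 0.0])
([0.47, 0.0, -0.93], [-0.0, 2.3, -0.0])
```

Emit:
play_rows(
  commands=[
    [[0.04,0,-0.8],[0,0,0]],
    [[0.08,0,-0.8],[0,0,0]],
    [[0.12,0,-0.8],[0,0,0]],
    [[0.2,0,-0.75],[0,1.1,0]],
    [[0.37,0,-1.0],[0,2.3,0]],
  ],
)

```text
clock: 4.8
ee_pos: [0.5057, -0.1067, 0.0946]
orientation: [-0.001, 0.997, 0.074, 0.032]
ft_force: [3.6, -0.6, -4.6]
gripper_width: 0.0353
```

Run:
```python
from plan import *
s=ctrl.read_state(); print(s["joint_positions"],s["ft_force"],s["gripper_width"],s["ee_pos"])
t=theta_now();print(t); rows(t[0]+4*np.arange(1,8))
```

```text
[-0.38   0.061  1.978  0.035  1.046  1.026] [ 3.598 -0.641 -4.552] 0.03529641919209533 [ 0.506 -0.107  0.095]
(np.float64(17.32392727911648), np.float64(147.26629263384672), np.float64(0.31681778941020655))
([0.54, 0.03, -0.91], [0.2, 2.7, 0.1])
([0.61, -0.0, -0.86], [0.0, 2.2, 0.0])
([0.7, 0.0, -0.8], [-0.0, 2.3, 0.0])
([0.78, 0.0, -0.73], [0.0, 2.3, 0.0])
([0.86, 0.0, -0.65], [-0.0, 2.3, 0.0])
([0.93, -0.0, -0.56], [0.0, 2.2, 0.0])
([0.98, 0.0, -0.46], [0.0, 2.2, 0.0])
```

Emit:
play_rows(
  commands=[
    [[0.54,0,-0.91],[0,2.6,0]],
    [[0.61,0,-0.86],[0,2.3,0]],
    [[0.7,0,-0.8],[0,2.3,0]],
    [[0.78,0,-0.73],[0,2.3,0]],
    [[0.86,0,-0.65],[0,2.3,0]],
    [[0.93,0,-0.56],[0,2.3,0]],
  ],
)

```text
clock: 5.4
ee_pos: [0.541, -0.1014, 0.1506]
orientation: [-0.01, 0.984, 0.074, 0.16]
ft_force: [3.4, -1.5, -7.9]
gripper_width: 0.0348
```

Run:
```python
from plan import *
s=ctrl.read_state(); print(s["joint_positions"],s["ft_force"],s["gripper_width"],s["ee_pos"])
t=theta_now();print(t); rows(t[0]+4*np.arange(1,8))
for n,(r0,r1,c0,c1) in dict(side=(130,250,260,420)).items():
    a=ctrl.camera(n)["frame"][r0:r1,c0:c1]
    cv2.imwrite(f"pics/{n}4.png",cv2.resize(a,None,fx=5,fy=5,interpolation=cv2.INTER_CUBIC))
```

```text
[-0.434 -0.108  2.061  0.216  0.925  0.88 ] [ 3.442 -1.475 -7.907] 0.03483133868256185 [ 0.541 -0.101  0.151]
(np.float64(42.14183967542033), np.float64(150.12295627659867), np.float64(0.4973819779706559))
([1.13, 0.05, -0.16], [0.2, 1.8, 0.2])
([1.04, 0.0, -0.34], [0.0, 2.3, 0.0])
([1.07, -0.0, -0.23], [0.0, 2.3, 0.0])
([1.09, -0.0, -0.12], [-0.0, 2.2, 0.0])
([1.1, -0.0, -0.01], [-0.0, 2.2, 0.0])
([1.1, -0.0, 0.1], [0.0, 2.2, 0.0])
([1.08, 0.0, 0.21], [0.0, 2.3, 0.0])
```

View pics/side4.png

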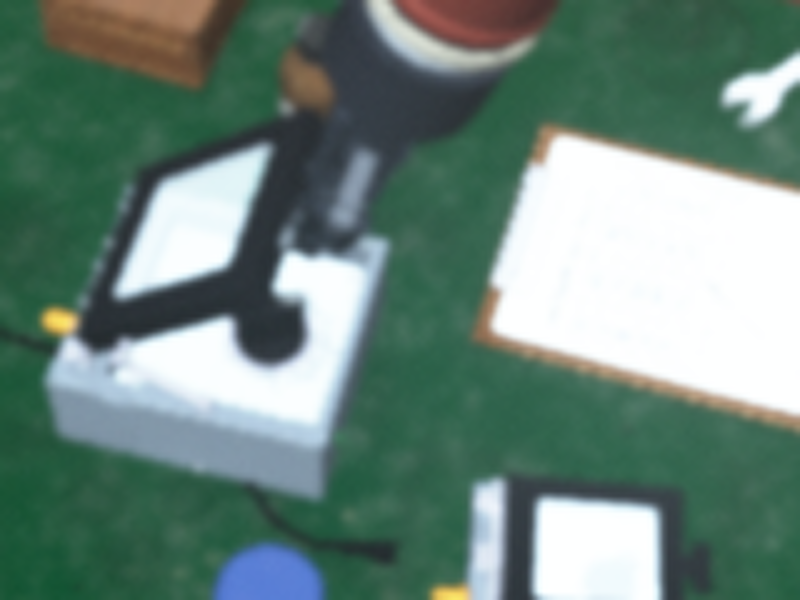

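Emit:
play_rows(
  commands=[
    [[1.1,0,-0.2],[0,2.0,0]],
    [[1.05,0,-0.34],[0,2.3,0]],
    [[1.07,0,-0.23],[0,2.3,0]],
    [[1.1,0,-0.1],[0,2.3,0]],
    [[1.1,0,0],[0,2.3,0]],
    [[1.1,0,0.1],[0,2.3,0]],
  ],
)

```text
clock: 6.05
ee_pos: [0.5915, -0.0937, 0.1864]
orientation: [-0.018, 0.959, 0.075, 0.272]
ft_force: [-3.6, -1.3, -1.1]
gripper_width: 0.035
```

Run:
```python
from plan import *
s=ctrl.read_state(); print(s["joint_positions"],s["ft_force"],s["gripper_width"],s["ee_pos"])
t=theta_now();print(t); rows(t[0]+4*np.arange(1,8))
```

```text
[-0.459 -0.157  2.098  0.438  0.78   0.708] [-3.609 -1.297 -1.054] 0.034985513467627447 [ 0.592 -0.094  0.186]
(np.float64(64.40303331160064), np.float64(151.68411383920846), np.float64(0.6703381903309504))
([0.99, 0.07, 0.64], [0.1, 1.2, 0.5])
([1.07, -0.0, 0.28], [0.0, 2.2, 0.0])
([1.03, 0.0, 0.38], [0.0, 2.3, 0.0])
([0.99, 0.0, 0.49], [-0.0, 2.3, 0.0])
([0.93, -0.0, 0.58], [0.0, 2.2, 0.0])
([0.86, -0.0, 0.67], [-0.0, 2.3, 0.0])
([0.74, 0.0, 0.74], [0.0, 0.9, 0.0])
```

Run:
```python
from plan import *
for n,(r0,r1,c0,c1) in dict(side=(110,230,260,420)).items():
    c=ctrl.camera(n);a=c["frame"][r0:r1,c0:c1]
    cv2.imwrite(f"pics/{n}5.png",cv2.resize(a,None,fx=5,fy=5,interpolation=cv2.INTER_CUBIC))
p,R=T()
for nm,X in [("TCP",p),("grip",p+R.apply(g)),("hinge",H)]: print(nm,(proj(c,X)[0]-[260,110])*5)
```

```text
TCP [204.073 247.83 ]
grip [215.341 226.822]
hinge [118.67 365.31]
```

View pics/side5.png

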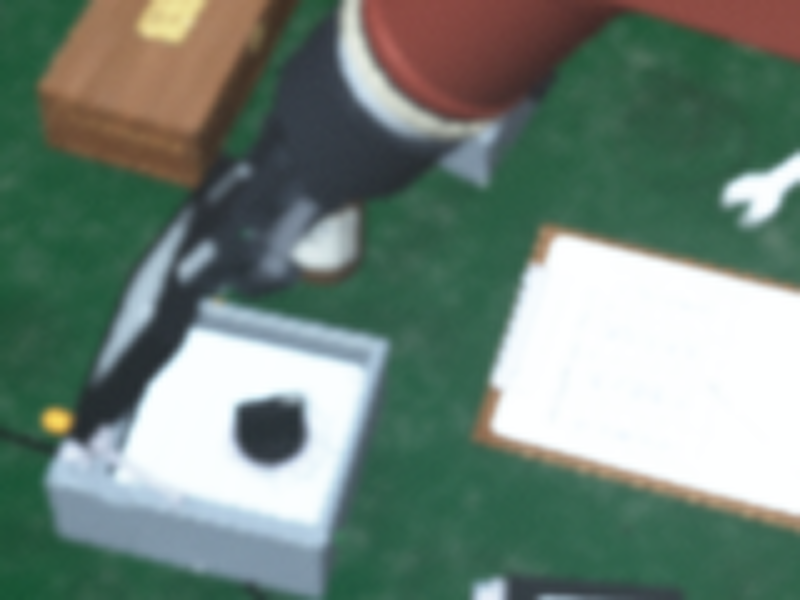

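Emit:
play_rows(
  commands=[
    [[1.0,0,0.5],[0,1.5,0.3]],
    [[1.07,0,0.3],[0,2.3,0]],
    [[1.03,0,0.4],[0,2.3,0]],
    [[1.0,0,0.5],[0,2.3,0]],
    [[0.93,0,0.6],[0,2.3,0]],
  ],
  squeeze=45,
)

```text
clock: 6.6
ee_pos: [0.6465, -0.0853, 0.2044]
orientation: [-0.025, 0.928, 0.073, 0.364]
ft_force: [-4.4, 0.1, 0.6]
gripper_width: 0.0349
```

Run:
```python
from plan import *
s=ctrl.read_state(); print(s["joint_positions"],s["ft_force"],s["gripper_width"],s["ee_pos"])
t=theta_now();print(t); rows(t[0]+4*np.arange(1,8))
for n,(r0,r1,c0,c1) in dict(side=(90,210,260,420)).items():
    c=ctrl.camera(n);a=c["frame"][r0:r1,c0:c1]
    cv2.imwrite(f"pics/{n}6.png",cv2.resize(a,None,fx=5,fy=5,interpolation=cv2.INTER_CUBIC))
p,R=T()
for nm,X in [("TCP",p),("grip",p+R.apply(g)),("hinge",H)]: print(nm,(proj(c,X)[0]-[260,90])*5)
```

```text
[-0.454 -0.117  2.106  0.717  0.626  0.48 ] [-4.354  0.128  0.635] 0.03486692460822153 [ 0.646 -0.085  0.204]
(np.float64(84.90376136132707), np.float64(155.17419628576113), np.float64(0.9142587253615623))
([0.3, 0.09, 1.32], [-0.0, 1.5, 0.6])
([0.72, 0.0, 0.75], [0.0, 0.6, 0.0])
([0.64, -0.0, 0.8], [0.0, 0.0, 0.0])
([0.58, -0.0, 0.85], [0.0, 0.0, 0.0])
([0.52, 0.0, 0.88], [0.0, 0.0, 0.0])
([0.46, -0.0, 0.92], [0.0, 0.0, 0.0])
([0.39, 0.0, 0.95], [0.0, 0.0, 0.0])
TCP [ 90.539 299.482]
grip [106.933 281.121]
hinge [118.67 465.31]
```

View pics/side6.png

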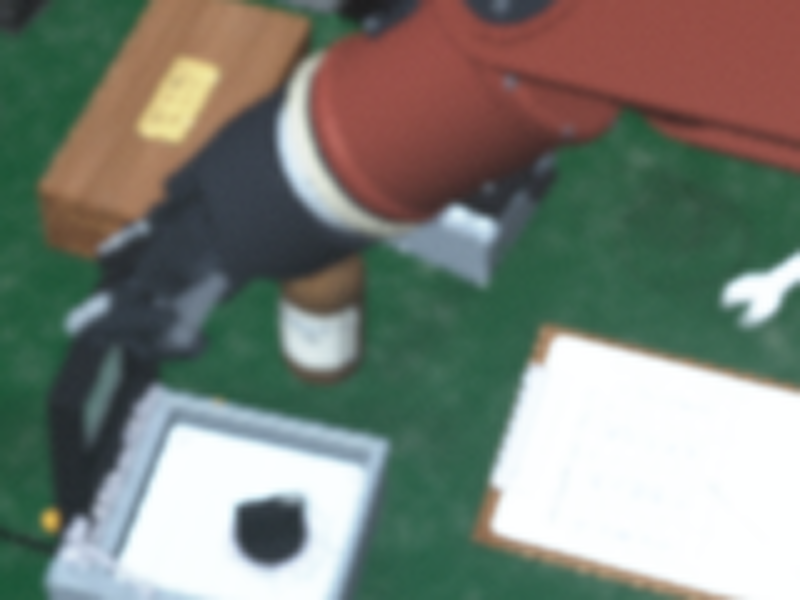

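Run:
```python
from plan import *
c=ctrl.camera("side"); uy=np.array([-ux[1],ux[0],0])
a=c["frame"][120:220,255:335]
a=cv2.resize(a,None,fx=6,fy=6,interpolation=cv2.INTER_CUBIC)
a=cv2.convertScaleAbs(a,alpha=1.8,beta=20)
for th,col in [(75,(255,0,0)),(85,(0,255,255)),(95,(0,0,255))]:
    r=np.radians(th)
    d=-np.cos(r)*ux+np.sin(r)*uz; 
    P=[H+0.058*uy,H+0.058*uy+.133*d,H-0.058*uy+.133*d,H-0.058*uy]
    ph=r+np.arcsin(4/147);d2=-np.cos(ph)*ux+np.sin(ph)*uz
    q=(proj(c,np.array(P+[H+.147*d2]))-[255,120]+.5)*6-.5
    print(th,q)
    cv2.polylines(a,[np.round(q[:4]).astype(int)],True,col,1)
    cv2.circle(a,tuple(np.round(q[4]).astype(int)),3,col,-1)
cv2.imwrite("pics/s7.png",a)
```

```text
75 [[131.315 485.621]
 [180.792 328.3  ]
 [272.744 109.968]
 [215.939 282.283]
 [225.242 191.735]]
85 [[131.315 485.621]
 [123.738 308.937]
 [219.48   91.858]
 [215.939 282.283]
 [163.38  171.84 ]]
95 [[131.315 485.621]
 [ 67.162 295.714]
 [166.284  80.301]
 [215.939 282.283]
 [102.255 159.289]]
```

View pics/s7.png

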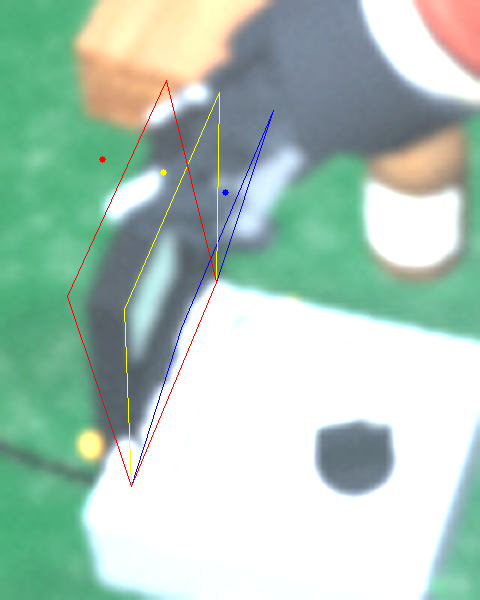

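Emit:
play_rows(
  commands=[
    [[0.1,0,0.5],[0,0.5,0.2]],
    [[0,0,0.4],[0,0,0]],
  ],
  squeeze=20,
)

```text
clock: 6.9
ee_pos: [0.6558, -0.084, 0.2045]
orientation: [-0.026, 0.925, 0.071, 0.371]
ft_force: [-3.5, 2.9, 8.6]
gripper_width: 0.035
```

Run:
```python
from plan import *
s=ctrl.read_state(); print(s["joint_positions"],s["ft_force"],s["wrist_torque"],s["gripper_width"],s["ee_pos"])
p,R=T();print(R.apply([0,0,1]))
t=theta_now();print(t); rows(t[0]+4*np.arange(1,8))
```

```text
[-0.447 -0.098  2.096  0.744  0.608  0.463] [-3.541  2.899  8.619] [0.389 0.159 0.391] 0.03496308608322377 [ 0.656 -0.084  0.204]
[ 0.683  0.101 -0.723]
(np.float64(88.2878994648675), np.float64(154.84722466443142), np.float64(0.8219385909334701))
([0.22, 0.08, 1.31], [-0.0, 1.3, 0.4])
([0.65, -0.0, 0.8], [0.0, 0.0, 0.0])
([0.59, -0.0, 0.84], [0.0, 0.0, 0.0])
([0.53, 0.0, 0.88], [0.0, 0.0, 0.0])
([0.47, 0.0, 0.91], [0.0, 0.0, 0.0])
([0.4, -0.0, 0.94], [0.0, 0.0, 0.0])
([0.34, 0.0, 0.97], [0.0, 0.0, 0.0])
```

Run:
```python
from plan import *
c=ctrl.camera("side")
a=c["frame"][120:190,260:330]
a=cv2.resize(a,None,fx=8,fy=8,interpolation=cv2.INTER_CUBIC)
a=cv2.convertScaleAbs(a,alpha=2.5,beta=0)
cv2.imwrite("pics/s8.png",a)
p,R=T();uy=np.array([-ux[1],ux[0],0])
for nm,X in [("TCP",p),("TCPl",p+.018*uy),("gripL",p+R.apply(g)+.018*uy)]: print(nm,(proj(c,X)[0]-[260,120]+.5)*8-.5)
c=ctrl.camera("top")
a=c["frame"][100:220,250:410]
cv2.imwrite("pics/t8.png",cv2.resize(a,None,fx=5,fy=5,interpolation=cv2.INTER_CUBIC))
```

```text
TCP [120.204 236.115]
TCPl [ 99.387 281.299]
gripL [125.689 252.736]
```

View pics/s8.png

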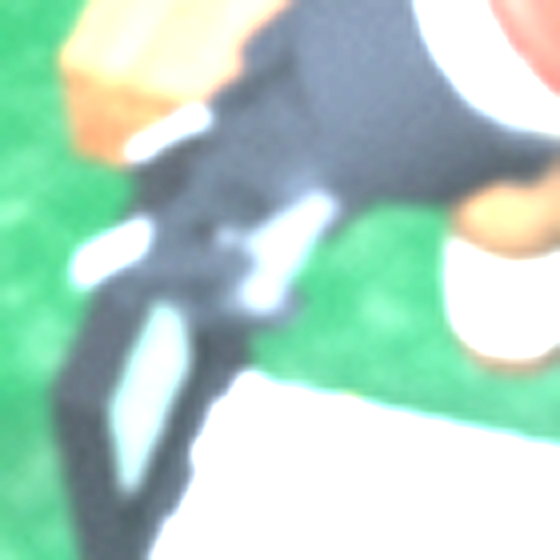

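View pics/t8.png

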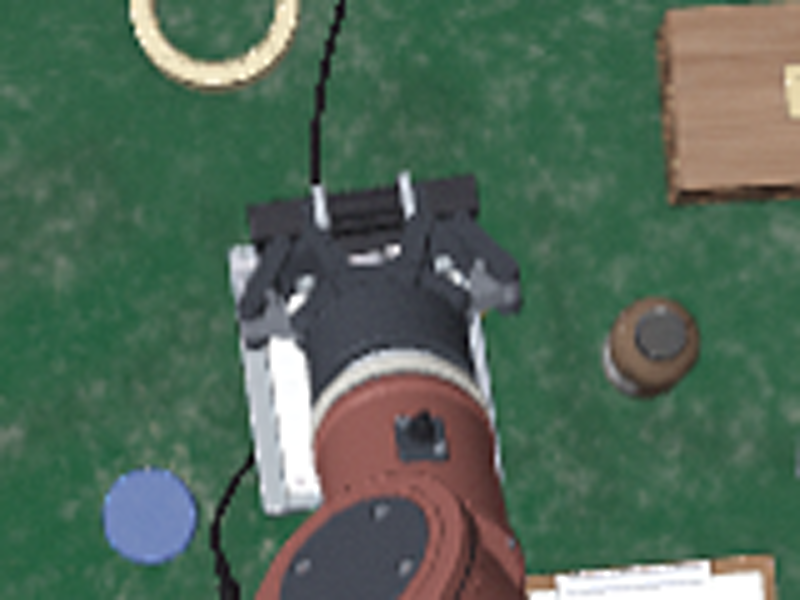

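Run:
```python
from plan import *
c=ctrl.camera("top")
a=c["frame"][130:160,290:360]
a=cv2.resize(a,None,fx=11,fy=11,interpolation=cv2.INTER_CUBIC)
cv2.imwrite("pics/t9.png",cv2.convertScaleAbs(a,alpha=2.,beta=20))
p,R=T();uy=np.array([-ux[1],ux[0],0])
for nm,X in [("TCP",p),("TCPl",p+.018*uy),("grip",p+R.apply(g)),("hinge",H),]: print(nm,(proj(c,X)[0]-[290,130]+.5)*11-.5)
for th in (80,85,90,95):
    ph=np.radians(th)+np.arcsin(4/147)
    print(th,(proj(c,H+.147*(-np.cos(ph)*ux+np.sin(ph)*uz))[0]-[290,130]+.5)*11-.5)
```

```text
TCP [357.45   92.361]
TCPl [279.028 103.045]
grip [362.954 122.442]
hinge [368.872 233.015]
80 [379.363 221.542]
85 [371.749 165.082]
90 [364.11  109.248]
95 [356.528  54.634]
```

View pics/t9.png

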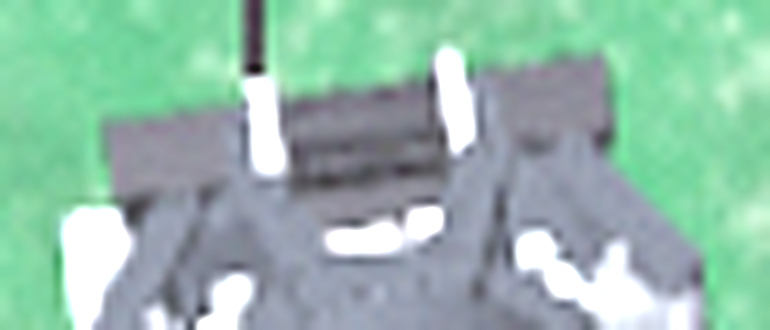

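```bash
sed -i 's/^g=.*/g=np.array([-0.005,0,-0.0175])/' plan.py
python3 - <<'E'
from plan import *
t=theta_now();print(t); rows(t[0]+4*np.arange(1,9),[44]*8)
c=ctrl.camera("top")
p,R=T();print((proj(c,p+R.apply(g))[0]-[290,130]+.5)*11-.5)
E
```

```text
(np.float64(86.1012461573103), np.float64(147.7871027714637), np.float64(0.7557413548184081))
([0.7, 0.09, 0.76], [-0.0, 0.3, 0.4])
([0.69, 0.0, 0.76], [0.0, 0.0, 0.0])
([0.64, -0.0, 0.8], [0.0, 0.0, 0.0])
([0.58, -0.0, 0.85], [0.0, 0.0, 0.0])
([0.52, 0.0, 0.89], [0.0, 0.0, 0.0])
([0.46, -0.0, 0.92], [0.0, 0.0, 0.0])
([0.39, 0.0, 0.95], [0.0, 0.0, 0.0])
([0.32, 0.0, 0.97], [0.0, 0.0, 0.0])
[366.763 152.758]
```

Emit:
play_rows(
  commands=[
    [[0.7,0,0.8],[0,0.3,0.3]],
    [[0.69,0,0.8],[0,0,0]],
    [[0.64,0,0.85],[0,0,0]],
    [[0.58,0,0.9],[0,0,0]],
  ],
  squeeze=40,
)

```text
clock: 7.5
ee_pos: [0.6988, -0.0774, 0.2]
orientation: [-0.027, 0.925, 0.07, 0.373]
ft_force: [-3.8, -0.3, 0.7]
gripper_width: 0.0345
```

Run:
```python
from plan import *
s=ctrl.read_state(); print(s["joint_positions"],s["ft_force"],s["wrist_torque"],s["gripper_width"],s["ee_pos"])
t=theta_now();print(t); rows(t[0]+3*np.arange(1,9),[44]*8)
c=ctrl.camera("top")
a=c["frame"][110:160,290:360]
a=cv2.resize(a,None,fx=11,fy=11,interpolation=cv2.INTER_CUBIC)
cv2.imwrite("pics/t10.png",cv2.convertScaleAbs(a,alpha=2.,beta=20))
p,R=T();print((proj(c,p+R.apply(g))[0]-[290,110]+.5)*11-.5)
for th in (95,100,105,110):
    ph=np.radians(th)+np.arcsin(4/147)
    print(th,(proj(c,H+.147*(-np.cos(ph)*ux+np.sin(ph)*uz))[0]-[290,110]+.5)*11-.5)
```

```text
[-0.396  0.01   2.004  0.735  0.564  0.504] [-3.77  -0.312  0.668] [-0.146  1.115 -0.123] 0.03448643846609239 [ 0.699 -0.077  0.2  ]
(np.float64(103.09714122591937), np.float64(147.97380786487417), np.float64(1.0799675992798237))
([0.3, 0.11, 0.72], [-0.0, 0.1, 0.2])
([0.35, 0.0, 0.69], [0.0, 0.0, 0.0])
([0.31, -0.0, 0.7], [0.0, 0.0, 0.0])
([0.27, -0.0, 0.72], [0.0, 0.0, 0.0])
([0.24, -0.0, 0.73], [0.0, 0.0, 0.0])
([0.2, 0.0, 0.74], [0.0, 0.0, 0.0])
([0.16, 0.0, 0.75], [0.0, 0.0, 0.0])
([0.12, 0.0, 0.76], [0.0, 0.0, 0.0])
[338.965 185.306]
95 [356.528 274.634]
100 [349.084 221.812]
105 [341.855 171.322]
110 [334.915 123.662]
```

View pics/t10.png

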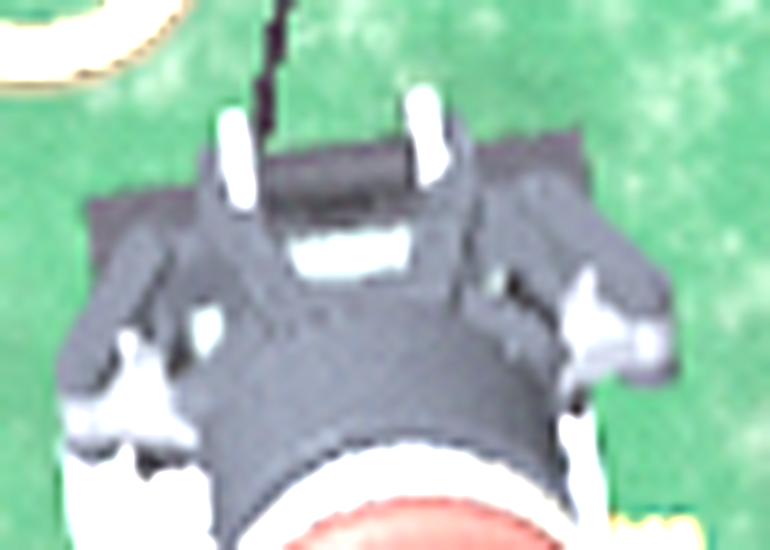

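Emit:
play_rows(
  commands=[
    [[0.35,0,0.72],[0,0,0.2]],
    [[0.35,0,0.7],[0,0,0]],
    [[0.31,0,0.7],[0,0,0]],
    [[0,0,0],[0,0,0]],
  ],
)

```text
clock: 7.95
ee_pos: [0.7244, -0.0735, 0.1909]
orientation: [-0.028, 0.925, 0.069, 0.373]
ft_force: [-3.1, -0.6, 4.1]
gripper_width: 0.0347
```

```bash
cat > look.py <<'E'
from plan import *
import sys
n=sys.argv[1]
s=ctrl.read_state(); print(s["joint_positions"],s["ft_force"],s["wrist_torque"],s["gripper_width"],s["ee_pos"])
t=theta_now();print(t)
c=ctrl.camera("top")
a=c["frame"][110:160,290:360]
a=cv2.resize(a,None,fx=11,fy=11,interpolation=cv2.INTER_CUBIC)
cv2.imwrite(f"pics/t{n}.png",cv2.convertScaleAbs(a,alpha=2.,beta=20))
p,R=T();print((proj(c,p+R.apply(g))[0]-[290,110]+.5)*11-.5)
for th in (95,100,105,110,115):
    ph=np.radians(th)+np.arcsin(4/147)
    print(th,(proj(c,H+.147*(-np.cos(ph)*ux+np.sin(ph)*uz))[0]-[290,110]+.5)*11-.5)
c=ctrl.camera("side")
a=c["frame"][130:210,260:340]
cv2.imwrite(f"pics/s{n}.png",cv2.convertScaleAbs(cv2.resize(a,None,fx=7,fy=7,interpolation=cv2.INTER_CUBIC),alpha=1.6))
E
python3 look.py 11
```

```text
[-0.37   0.081  1.95   0.737  0.536  0.519] [-3.131 -0.608  4.12 ] [-0.212  0.567  0.079] 0.03470540029392826 [ 0.724 -0.073  0.191]
(np.float64(113.73121568003295), np.float64(148.24635492111415), np.float64(1.202914571223007))
[324.448  88.445]
95 [356.528 274.634]
100 [349.084 221.812]
105 [341.855 171.322]
110 [334.915 123.662]
115 [328.33  79.28]
```

View pics/t11.png

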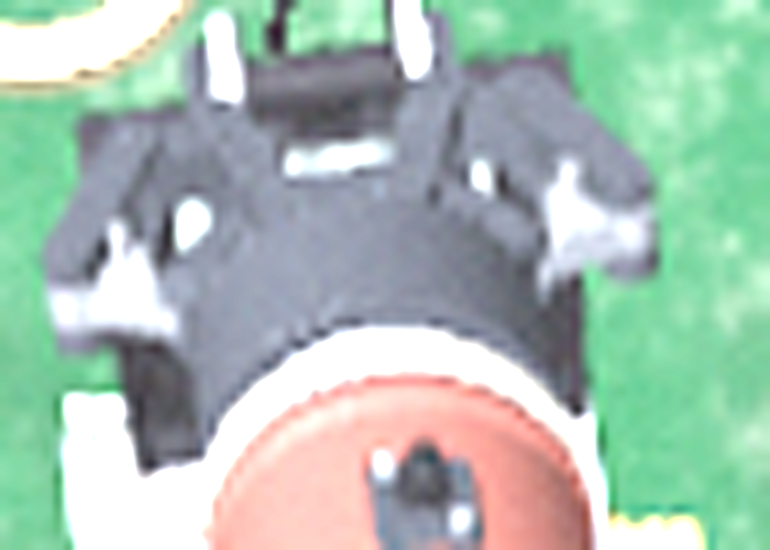

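View pics/s11.png

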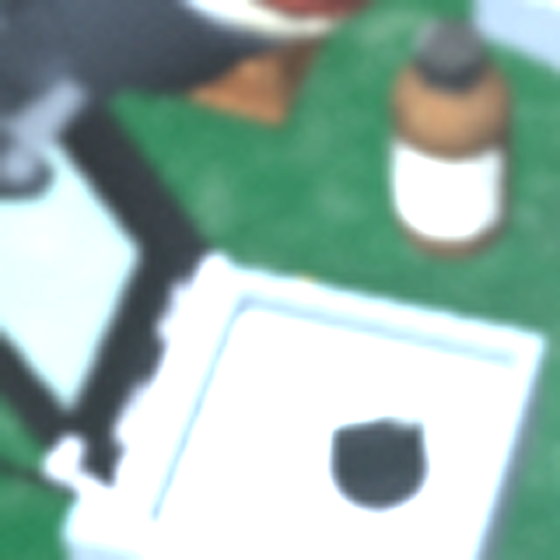

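Run:
```python
from plan import *
c=ctrl.camera("side")
a=c["frame"][170:230,250:340]
cv2.imwrite(f"pics/s12.png",cv2.resize(a,None,fx=8,fy=8,interpolation=cv2.INTER_CUBIC))
t=theta_now();print(t); rows(t[0]-2.5*np.arange(1,9),[44]*8)
```

```text
(np.float64(113.4250940658362), np.float64(148.2248549510987), np.float64(1.1977194060885548))
([-0.36, 0.12, -0.55], [-0.0, 0.1, 0.1])
([-0.27, 0.0, -0.58], [0.0, 0.0, 0.0])
([-0.29, -0.0, -0.57], [0.0, 0.0, 0.0])
([-0.32, 0.0, -0.56], [0.0, 0.0, 0.0])
([-0.34, 0.0, -0.54], [0.0, 0.0, 0.0])
([-0.37, 0.0, -0.53], [0.0, 0.0, 0.0])
([-0.39, -0.0, -0.51], [0.0, 0.0, 0.0])
([-0.41, -0.0, -0.49], [0.0, 0.0, 0.0])
```

View pics/s12.png

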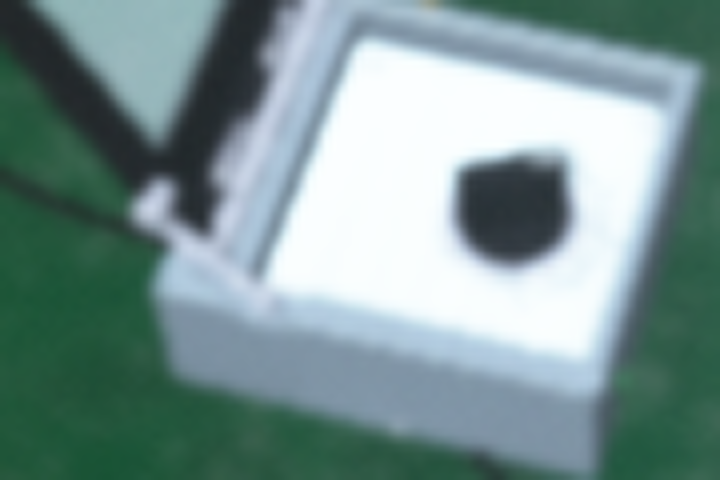

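Emit:
play_rows(
  commands=[
    [[-0.3,0,-0.55],[0,0,0]],
    [[-0.27,0,-0.58],[0,0,0]],
    [[-0.29,0,-0.57],[0,0,0]],
    [[-0.32,0,-0.56],[0,0,0]],
    [[-0.34,0,-0.54],[0,0,0]],
  ],
)

```text
clock: 8.6
ee_pos: [0.6914, -0.0785, 0.2024]
orientation: [-0.027, 0.925, 0.068, 0.374]
ft_force: [0.8, -0.9, -0.8]
gripper_width: 0.0348
```

```bash
python3 look.py 13;python3 - <<'E'
from plan import *
c=ctrl.camera("side")
a=c["frame"][170:230,250:340]
cv2.imwrite(f"pics/s13.png",cv2.resize(a,None,fx=8,fy=8,interpolation=cv2.INTER_CUBIC))
t=theta_now();print(t); rows(t[0]-1.5*np.arange(1,9),[44]*8)
E
```

```text
[-0.405 -0.012  2.021  0.74   0.571  0.5  ] [ 0.785 -0.87  -0.806] [-0.141  0.016  0.023] 0.03476184481063278 [ 0.691 -0.079  0.202]
(np.float64(100.07823569807638), np.float64(148.52679022781692), np.float64(1.0616272490520793))
[344.482 220.834]
95 [356.528 274.634]
100 [349.084 221.812]
105 [341.855 171.322]
110 [334.915 123.662]
115 [328.33  79.28]
(np.float64(100.18198004852081), np.float64(148.53324461014935), np.float64(1.0441084696589369))
([-0.35, 0.1, -0.23], [0.0, -0.0, 0.0])
([-0.23, 0.0, -0.31], [0.0, 0.0, 0.0])
([-0.24, 0.0, -0.3], [0.0, 0.0, 0.0])
([-0.24, -0.0, -0.3], [0.0, 0.0, 0.0])
([-0.25, 0.0, -0.29], [0.0, 0.0, 0.0])
([-0.26, -0.0, -0.28], [0.0, 0.0, 0.0])
([-0.27, 0.0, -0.28], [0.0, 0.0, 0.0])
([-0.27, -0.0, -0.27], [0.0, 0.0, 0.0])
```

View pics/s13.png

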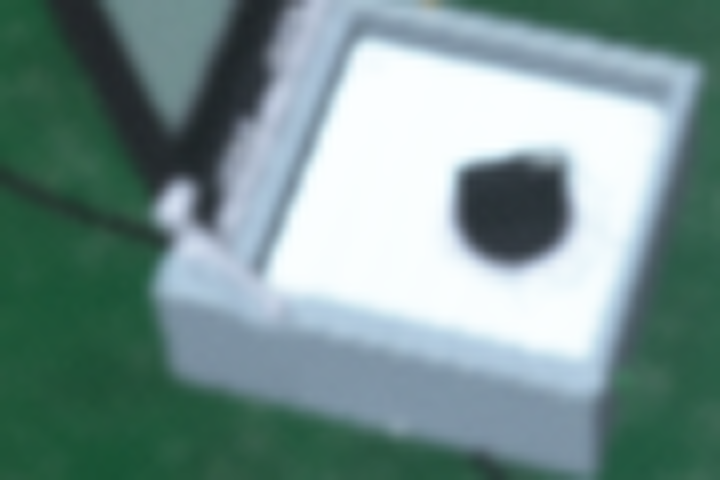

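View pics/t13.png

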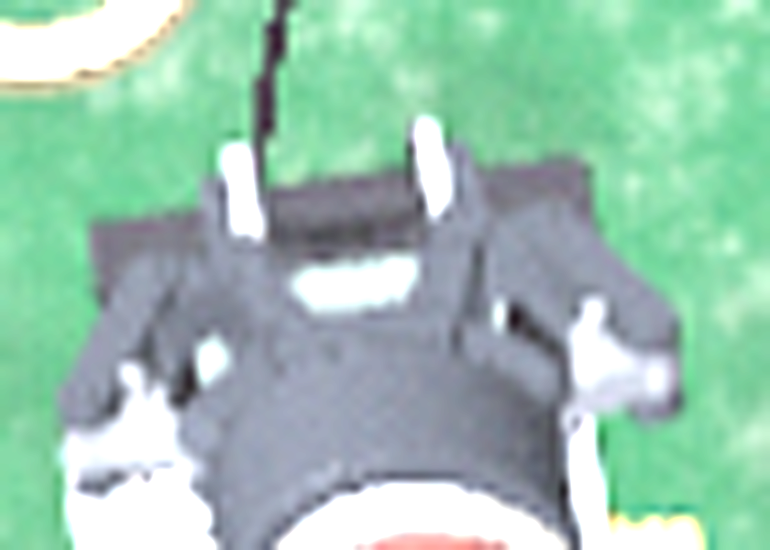

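Emit:
play_rows(
  commands=[
    [[-0.24,0,-0.3],[0,0,0]],
    [[-0.24,0,-0.3],[0,0,0]],
    [[-0.24,0,-0.3],[0,0,0]],
  ],
)

```text
clock: 9.05
ee_pos: [0.6802, -0.0802, 0.2041]
orientation: [-0.027, 0.924, 0.068, 0.374]
ft_force: [0.8, -0.4, 0.6]
gripper_width: 0.0344
```

```bash
python3 look.py 14
```

```text
[-0.418 -0.04   2.046  0.744  0.581  0.488] [ 0.778 -0.387  0.582] [ 0.088 -0.231 -0.154] 0.03437662474173357 [ 0.68  -0.08   0.204]
(np.float64(95.65496952500561), np.float64(148.41384210831694), np.float64(1.0271617131827118))
[351.119 267.461]
95 [356.528 274.634]
100 [349.084 221.812]
105 [341.855 171.322]
110 [334.915 123.662]
115 [328.33  79.28]
```

Emit:
play_rows(
  commands=[
    [[-0.2,0,-0.25],[0,0,0]],
    [[0,0,0],[0,0,0]],
  ],
)

```text
clock: 9.35
ee_pos: [0.6767, -0.0808, 0.2046]
orientation: [-0.027, 0.924, 0.068, 0.374]
ft_force: [1.6, -0.5, 0.1]
gripper_width: 0.0343
```

```bash
python3 look.py 15
python3 - <<'E'
from plan import *
c=ctrl.camera("side")
a=c["frame"][170:230,250:340]
cv2.imwrite(f"pics/s15.png",cv2.resize(a,None,fx=8,fy=8,interpolation=cv2.INTER_CUBIC))
E
```

```text
[-0.422 -0.049  2.054  0.745  0.585  0.485] [ 1.642 -0.488  0.133] [ 0.011 -0.125  0.125] 0.03429790377433935 [ 0.677 -0.081  0.205]
(np.float64(94.28043756133559), np.float64(148.44578481206014), np.float64(0.9611459832018654))
[353.067 280.708]
95 [356.528 274.634]
100 [349.084 221.812]
105 [341.855 171.322]
110 [334.915 123.662]
115 [328.33  79.28]
```

View pics/s15.png

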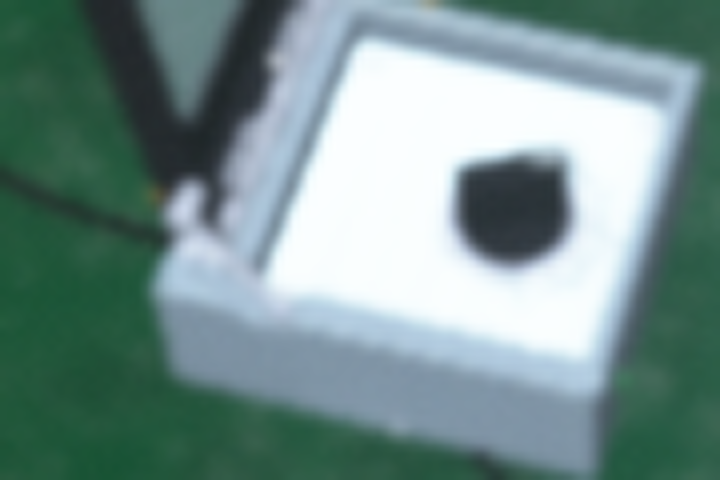

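View pics/t15.png

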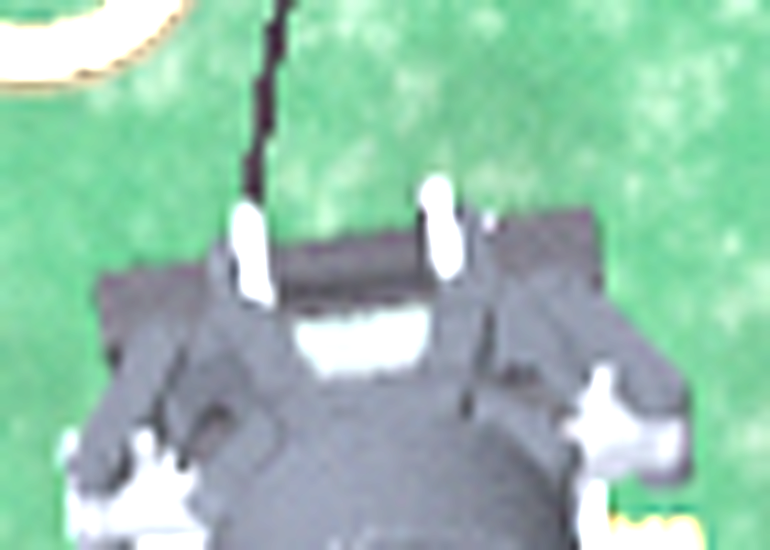

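Emit:
play_rows(
  commands=[
    [[-0.2,0,-0.2],[0,0,0]],
    [[-0.1,0,-0.1],[0,0,0]],
  ],
)

```text
clock: 9.7
ee_pos: [0.673, -0.0814, 0.2049]
orientation: [-0.027, 0.924, 0.067, 0.374]
ft_force: [3.0, 0.1, -1.1]
gripper_width: 0.0347
```

```bash
python3 look.py 16
```

```text
[-0.427 -0.059  2.062  0.748  0.588  0.48 ] [ 2.975  0.14  -1.094] [ 0.02  -0.267 -0.071] 0.03472421139090735 [ 0.673 -0.081  0.205]
(np.float64(92.80842717601155), np.float64(148.45165466375937), np.float64(0.9037245255109186))
[355.974 297.45 ]
95 [356.528 274.634]
100 [349.084 221.812]
105 [341.855 171.322]
110 [334.915 123.662]
115 [328.33  79.28]
```

View pics/t16.png

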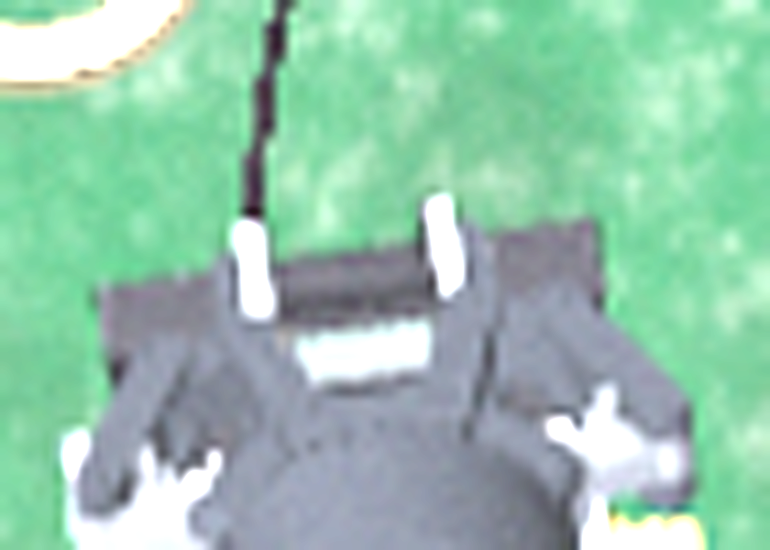

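Emit:
play_rows(
  commands=[
    [[-0.2,0,-0.2],[0,0,0]],
    [[-0.1,0,-0.1],[0,0,0]],
  ],
)

```text
clock: 10.0
ee_pos: [0.6688, -0.0821, 0.2053]
orientation: [-0.027, 0.924, 0.067, 0.375]
ft_force: [3.1, 0.4, -1.4]
gripper_width: 0.0347
```

```bash
python3 look.py 17
python3 - <<'E'
from plan import *
c=ctrl.camera("side")
a=c["frame"][170:230,250:340]
cv2.imwrite(f"pics/s17.png",cv2.resize(a,None,fx=8,fy=8,interpolation=cv2.INTER_CUBIC))
E
```

```text
[-0.432 -0.069  2.072  0.751  0.591  0.474] [ 3.121  0.43  -1.364] [ 0.071 -0.356 -0.158] 0.03472889572551575 [ 0.669 -0.082  0.205]
(np.float64(91.17606965518463), np.float64(148.50097558632285), np.float64(0.8147268869162031))
[358.624 315.477]
95 [356.528 274.634]
100 [349.084 221.812]
105 [341.855 171.322]
110 [334.915 123.662]
115 [328.33  79.28]
```

View pics/t17.png

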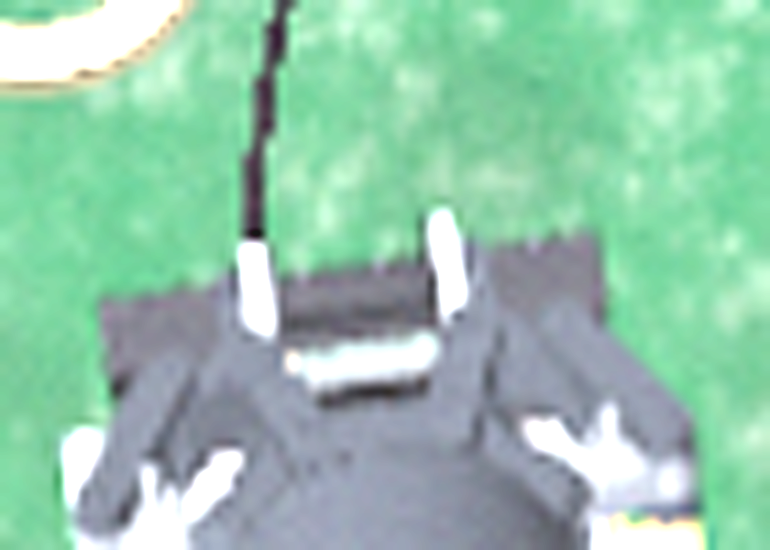

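View pics/s17.png

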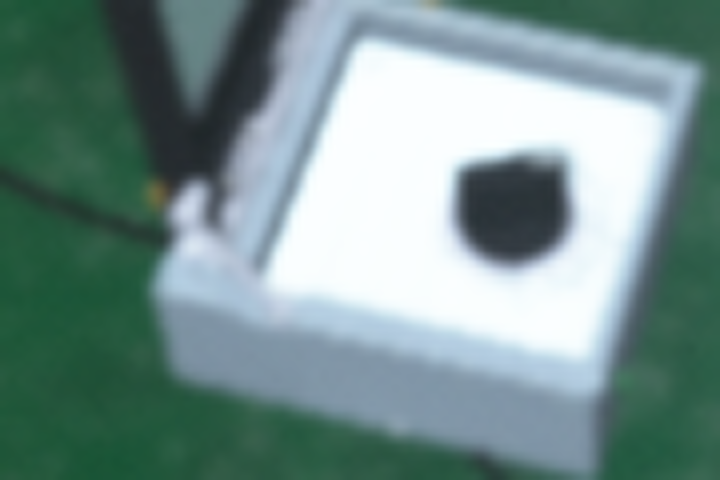

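Run:
```python
from plan import *
c=ctrl.camera("top")
a=c["frame"][130:210,285:345]
cv2.imwrite(f"pics/t18.png",cv2.resize(a,None,fx=7,fy=7,interpolation=cv2.INTER_CUBIC))
c=ctrl.camera("side")
a=c["frame"][185:220,260:310]
a=cv2.convertScaleAbs(cv2.resize(a,None,fx=15,fy=15,interpolation=cv2.INTER_CUBIC),alpha=1.3,beta=-40)
cv2.imwrite(f"pics/s18.png",a)
```

```text
(no output)
```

View pics/t18.png

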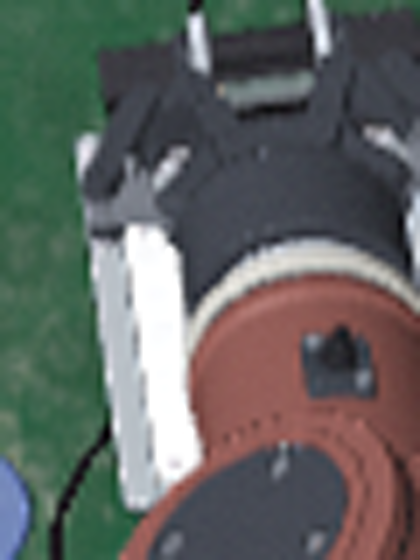

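View pics/s18.png

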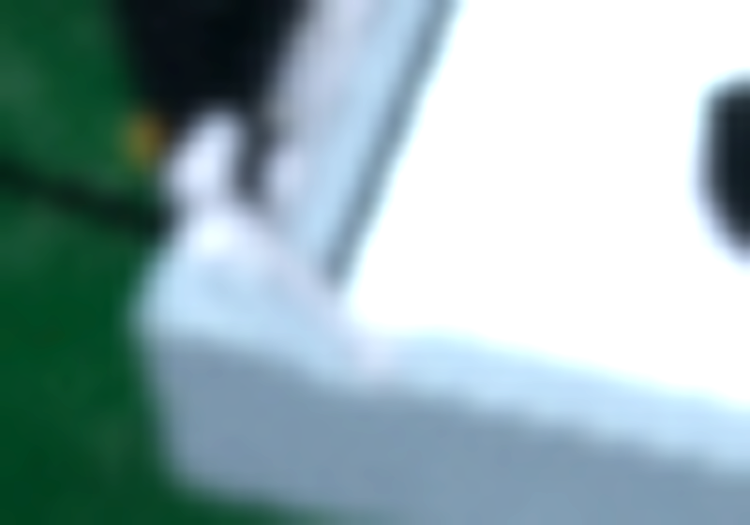

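Emit:
play_rows(
  commands=[
    [[-0.2,0,-0.2],[0,0,0]],
    [[0,0,0],[0,0,0]],
  ],
)

```text
clock: 10.45
ee_pos: [0.6662, -0.0826, 0.2054]
orientation: [-0.027, 0.924, 0.067, 0.375]
ft_force: [4.2, 0.5, -1.1]
gripper_width: 0.0349
```

```bash
python3 look.py 19
```

```text
[-0.436 -0.076  2.078  0.752  0.594  0.471] [ 4.242  0.461 -1.057] [ 0.081 -0.348 -0.153] 0.03492667228169644 [ 0.666 -0.083  0.205]
(np.float64(90.15856857694325), np.float64(148.5730770965286), np.float64(0.7508985180184596))
[360.344 326.328]
95 [356.528 274.634]
100 [349.084 221.812]
105 [341.855 171.322]
110 [334.915 123.662]
115 [328.33  79.28]
```

View pics/t19.png

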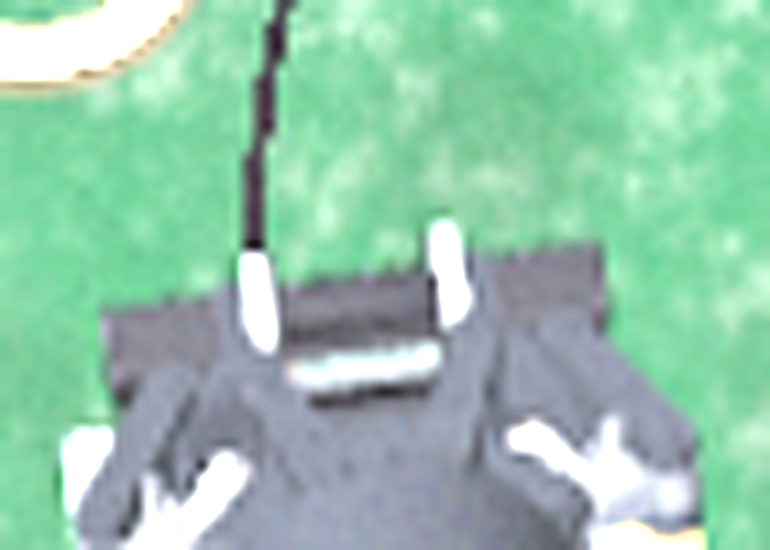

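Emit:
play_rows(
  commands=[
    [[0.3,0,0.25],[0,0,0]],
    [[0.3,0,0.25],[0,0,0]],
    [[0,0,0],[0,0,0]],
  ],
)

```text
clock: 10.85
ee_pos: [0.6735, -0.0813, 0.2045]
orientation: [-0.028, 0.925, 0.068, 0.373]
ft_force: [-0.0, -0.3, 1.6]
gripper_width: 0.0346
```

```bash
python3 look.py 20
```

```text
[-0.426 -0.056  2.06   0.744  0.589  0.483] [-0.037 -0.273  1.578] [-0.055 -0.026 -0.165] 0.03463881734953684 [ 0.673 -0.081  0.205]
(np.float64(93.02370101747444), np.float64(148.11004304852023), np.float64(0.9714231535371045))
[355.37  295.572]
95 [356.528 274.634]
100 [349.084 221.812]
105 [341.855 171.322]
110 [334.915 123.662]
115 [328.33  79.28]
```

View pics/t20.png

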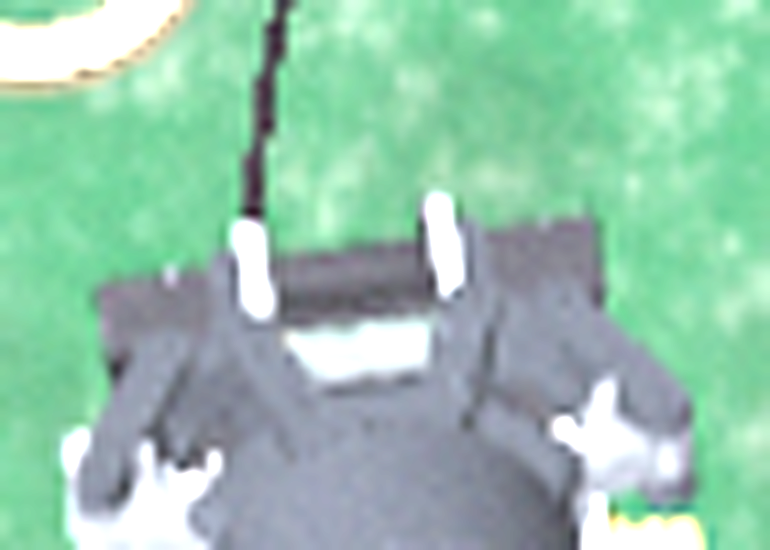

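Emit:
play_rows(
  commands=[
    [[0,0,0],[0,0,0]],
    [[0,0,0],[0,0,0]],
    [[0,0,0],[0,0,0]],
  ],
  claw=-0.1,
)

```text
clock: 11.25
ee_pos: [0.6725, -0.0806, 0.2035]
orientation: [-0.028, 0.925, 0.068, 0.373]
ft_force: [0.7, 0.0, -0.5]
gripper_width: 0.0469
```

```bash
python3 look.py 21
```

```text
[-0.426 -0.057  2.062  0.744  0.59   0.483] [ 0.653  0.031 -0.494] [-0.016  0.308 -0.035] 0.04689764182717027 [ 0.673 -0.081  0.204]
(np.float64(92.73546775116006), np.float64(147.0910317625572), np.float64(1.7645741817505753))
[352.244 300.111]
95 [356.528 274.634]
100 [349.084 221.812]
105 [341.855 171.322]
110 [334.915 123.662]
115 [328.33  79.28]
```

View pics/t21.png

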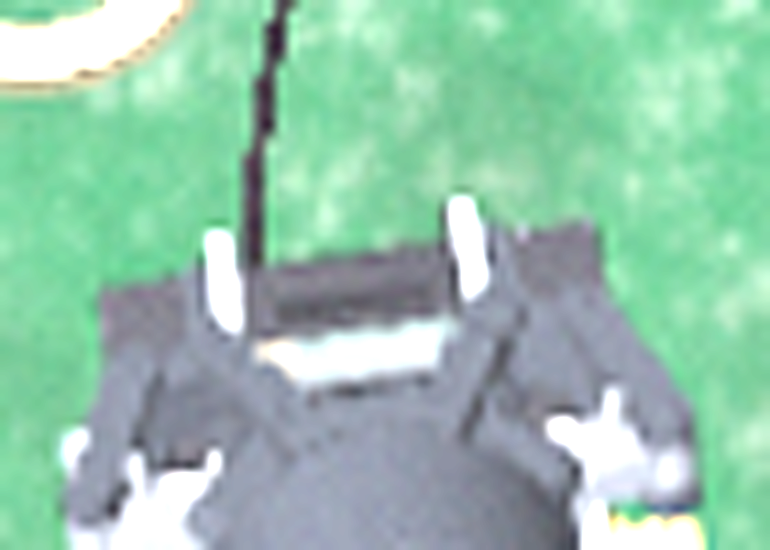

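Emit:
play_rows(
  commands=[
    [[0.2,0,-0.6],[0,0,0]],
    [[0.2,0,-0.8],[0,0,0]],
    [[0.2,0,-1.2],[0,0,0]],
    [[0,0,-1.5],[0,0,0]],
    [[0,0,-1.5],[0,0,0]],
  ],
  claw=-0.3,
)

```text
clock: 11.85
ee_pos: [0.6363, -0.0852, 0.2493]
orientation: [-0.029, 0.926, 0.068, 0.371]
ft_force: [-0.4, 0.6, -0.2]
gripper_width: 0.0556
```

```bash
python3 look.py 22
```

```text
[-0.472 -0.207  2.101  0.672  0.706  0.551] [-0.38   0.579 -0.153] [-0.041  0.285  0.053] 0.055580050126536176 [ 0.636 -0.085  0.249]
(np.float64(80.90208025647233), np.float64(194.2121414591561), np.float64(2.406486665647754))
[372.547 422.326]
95 [356.528 274.634]
100 [349.084 221.812]
105 [341.855 171.322]
110 [334.915 123.662]
115 [328.33  79.28]
```

View pics/t22.png

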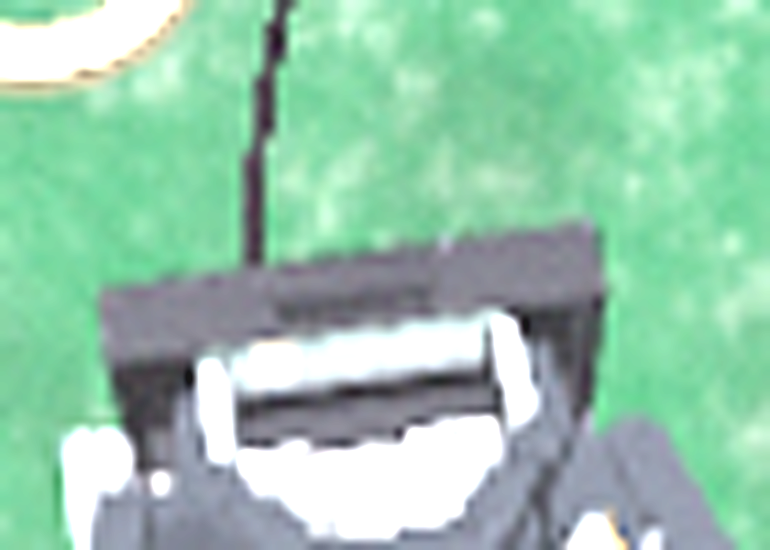

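View pics/s22.png

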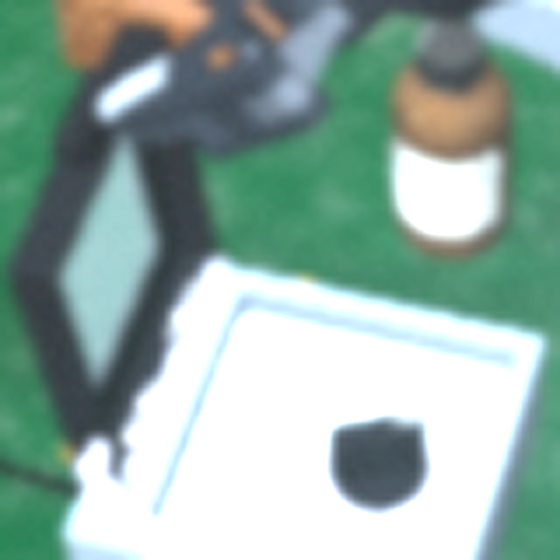

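Run:
```python
from plan import *
p,R=T(); 
n=12;pt=np.array([0.46,-0.30,0.27]);
for i in range(1,n+1):
    q=p+(pt-T()[0])/n; a=43*(1-i/n); Rt=tilt(8.4,a)
    d,w=delta(q,Rt,p,R); print(np.round(d,1),np.round(w,1)); p,R=q,Rt
```

```text
[-1.1  1.5 -1.3] [-0.1 -4.5  0. ]
[-1.2  1.5 -1.2] [ 0.  -3.6 -0. ]
[-1.3  1.5 -1.1] [-0.  -3.6  0. ]
[-1.4  1.5 -1. ] [ 0.  -3.6 -0. ]
[-1.4  1.5 -1. ] [ 0.  -3.6 -0. ]
[-1.5  1.5 -0.9] [-0.  -3.6 -0. ]
[-1.5  1.5 -0.8] [ 0.  -3.6  0. ]
[-1.6  1.5 -0.7] [ 0.  -3.6 -0. ]
[-1.6  1.5 -0.6] [-0.  -3.6 -0. ]
[-1.7  1.5 -0.5] [ 0.  -3.6 -0. ]
[-1.7  1.5 -0.4] [-0.  -3.6 -0. ]
[-1.7  1.5 -0.3] [-0.  -3.6  0. ]
```

Emit:
play_rows(
  commands=[
    [[-1.1,0,-1.8],[0,0,0]],
    [[-1.2,0,-1.6],[0,-3.6,0]],
    [[-1.3,1.5,-1.2],[0,-3.6,0]],
    [[-1.4,1.8,-1.0],[0,-3.6,0]],
    [[-1.4,1.8,-1.0],[0,-3.6,0]],
    [[-1.5,1.8,-0.9],[0,-3.6,0]],
    [[-1.5,1.8,-0.8],[0,-3.6,0]],
    [[-1.6,1.8,-0.7],[0,-3.6,0]],
    [[-1.6,1.8,-0.6],[0,-3.6,0]],
    [[-1.7,1.8,-0.5],[0,-3.6,0]],
    [[-1.7,1.8,-0.4],[0,-3.6,0]],
    [[-1.0,1.8,-0.3],[0,-3.6,0]],
    [[0,1.8,0],[0,-3.6,0]],
  ],
  claw=0,
)

```text
clock: 13.25
ee_pos: [0.4537, -0.3168, 0.2674]
orientation: [0.001, 0.997, 0.073, -0.008]
ft_force: [0.5, -1.2, 0.2]
gripper_width: 0.0427
```

Run:
```python
from plan import *
s=ctrl.read_state();print(s["joint_positions"],s["gripper_width"],s["ft_force"]);p,R=T();print(p,R.as_matrix())
c=ctrl.camera("top"); a=c["frame"][120:215,290:360]
cv2.imwrite("pics/t23.png",cv2.resize(a,None,fx=6,fy=6,interpolation=cv2.INTER_CUBIC))
c=ctrl.camera("side"); a=c["frame"][130:230,255:355]
cv2.imwrite("pics/s23.png",cv2.resize(a,None,fx=6,fy=6,interpolation=cv2.INTER_CUBIC))
```

```text
[-0.744  0.036  1.662 -0.013  1.454  0.682] 0.04268712092174035 [ 0.489 -1.207  0.183]
[ 0.454 -0.317  0.267] [[ 0.989  0.146 -0.015]
 [ 0.146 -0.989 -0.003]
 [-0.016  0.001 -1.   ]]
```

View pics/t23.png

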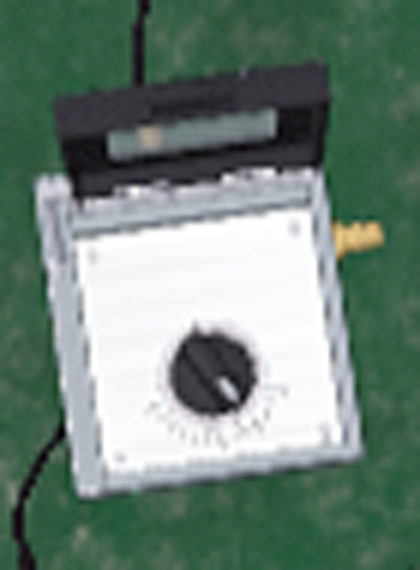

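View pics/s23.png

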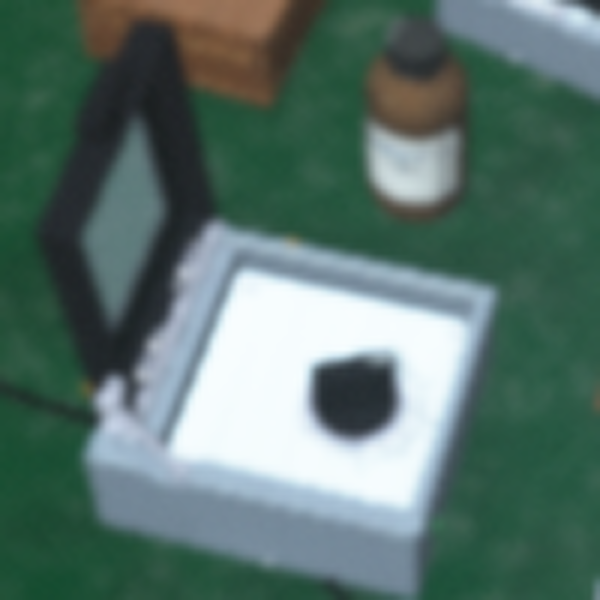

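Run:
```python
from plan import *
c=ctrl.camera("top"); a=c["frame"][170:195,312:338]
cv2.imwrite("pics/t24.png",cv2.convertScaleAbs(cv2.resize(a,None,fx=22,fy=22,interpolation=cv2.INTER_CUBIC),alpha=2.0,beta=0))
c=ctrl.camera("side"); a=c["frame"][182:210,300:330]
cv2.imwrite("pics/s24.png",cv2.convertScaleAbs(cv2.resize(a,None,fx=18,fy=18,interpolation=cv2.INTER_CUBIC),alpha=2.0,beta=0))
```

```text
(no output)
```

View pics/t24.png

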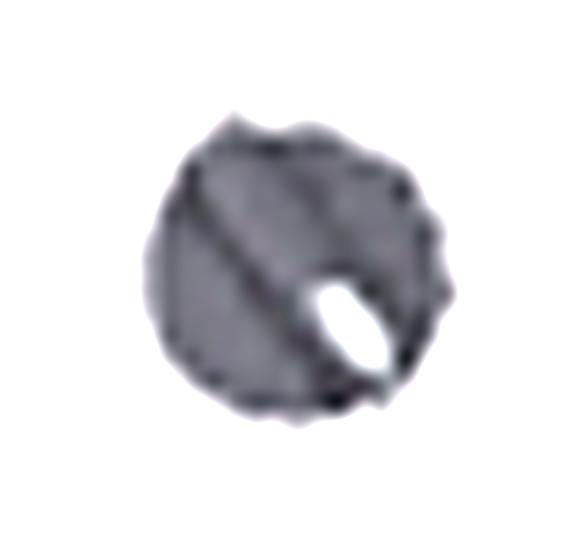

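View pics/s24.png

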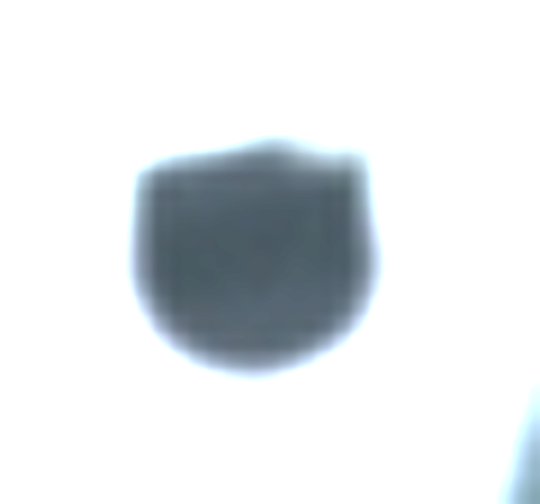

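```bash
cat > km.py <<'E'
from plan import *
import sys
x,y,yaw=map(float,sys.argv[1:4]); n=sys.argv[4]
def draw(cam,r0,c0,h,w,f):
    c=ctrl.camera(cam); a=c["frame"][r0:r0+h,c0:c0+w]
    a=cv2.convertScaleAbs(cv2.resize(a,None,fx=f,fy=f,interpolation=cv2.INTER_CUBIC),alpha=2.0)
    R=Rn.from_euler('z',yaw,degrees=True)
    for z,col in((.074,(0,0,255)),(.046,(0,255,0))):
        P=np.array([[.02,.0065,z],[.02,-.0065,z],[-.02,-.0065,z],[-.02,.0065,z]])
        q=(proj(c,R.apply(P)+[x,y,0])-[c0,r0]+.5)*f-.5
        cv2.polylines(a,[np.round(q).astype(int)],True,col,1)
    t=np.linspace(0,2*np.pi,60)
    for z in (.04,.046):
        q=(proj(c,np.c_[x+.021*np.cos(t),y+.021*np.sin(t),0*t+z])-[c0,r0]+.5)*f-.5
        cv2.polylines(a,[np.round(q).astype(int)],True,(255,0,0),1)
    return a
a=draw("top",170,312,25,26,16);b=draw("side",182,300,25,30,13)
h=max(a.shape[0],b.shape[0]);m=np.zeros((h,a.shape[1]+b.shape[1],3),np.uint8)
m[:a.shape[0],:a.shape[1]]=a;m[:b.shape[0],a.shape[1]:]=b
cv2.imwrite(f"pics/{n}.png",m)
E
python3 - <<'E'
from plan import *
c=ctrl.camera("top")
f=lambda u,v:((u+.5)/22-.5+312,(v+.5)/22-.5+170)
print(ray2z(c,f(297,248),.074),ray2z(c,f(297,268),.046))
E
python3 km.py 0.5595 -0.0925 34 k1
```

```text
[ 0.561 -0.093  0.074] [ 0.561 -0.093  0.046]
```

View pics/k1.png

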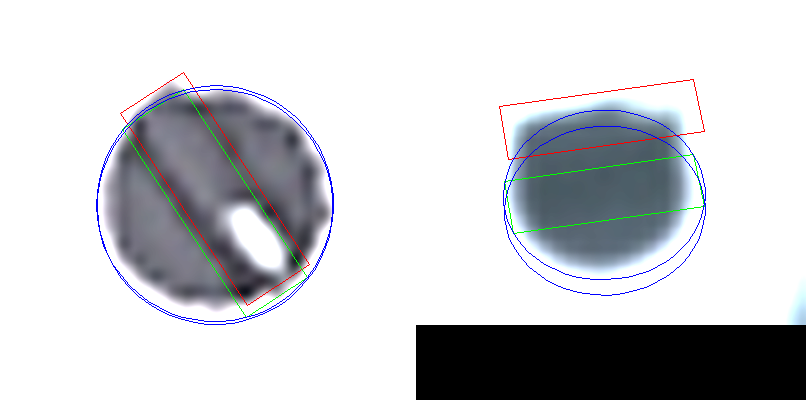

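```bash
python3 km.py 0.561 -0.093 34 k2
python3 - <<'E'
from plan import *
p,R=T(); n=7;p0=p.copy();pt=np.array([0.561,-0.093,0.18])
for i in range(1,n+1):
    q=p0+(pt-p0)*i/n; Rt=down(8.4+25.6*i/n)
    d,w=delta(q,Rt,p,R); print(np.round(d,1),np.round(w,1)); p,R=q,Rt
E
```

```text
[ 2.  -2.9  1.2] [-0.   0.7 -3.6]
[ 2.2 -2.8  1.2] [ 0.   0.  -3.7]
[ 2.3 -2.6  1.2] [ 0.   0.  -3.7]
[ 2.5 -2.5  1.2] [ 0.   0.  -3.7]
[ 2.6 -2.3  1.2] [ 0.   0.  -3.7]
[ 2.8 -2.1  1.2] [ 0.   0.  -3.7]
[ 2.9 -2.   1.2] [-0.   0.  -3.7]
```

View pics/k2.png

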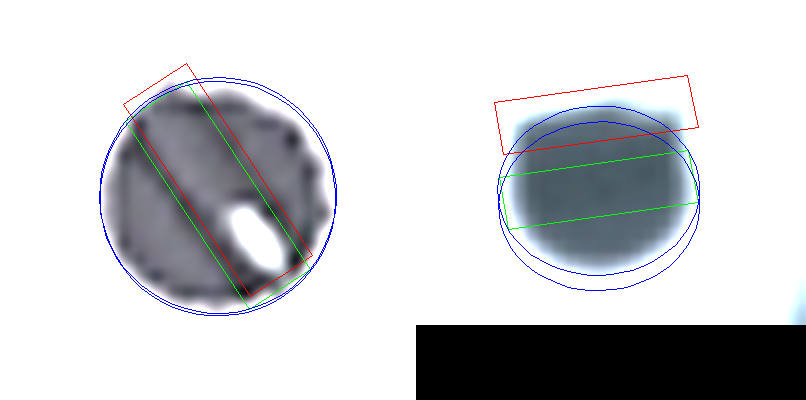

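Emit:
play_rows(
  commands=[
    [[2.0,-2.9,0.6],[0,0.7,-3.6]],
    [[2.2,-2.8,0.8],[0,0,-3.7]],
    [[2.3,-2.6,1.0],[0,0,-3.7]],
    [[2.5,-2.5,1.2],[0,0,-3.7]],
    [[2.6,-2.3,1.2],[0,0,-3.7]],
    [[2.6,-2.0,1.2],[0,0,-3.7]],
    [[2.0,-1.5,1.2],[0,0,-3.7]],
    [[0,0,0],[0,0,0]],
    [[0,0,0],[0,0,0]],
  ],
)

```text
clock: 14.6
ee_pos: [0.5555, -0.0949, 0.1968]
orientation: [0.003, 0.953, 0.303, 0.004]
ft_force: [-0.7, -0.4, 0.4]
gripper_width: 0.0425
```

Run:
```python
from plan import *
print(delta([0.561,-0.093,0.10],down(34)), ctrl.read_state()["joint_positions"])
```

```text
(array([0.498, 0.08 , 9.684]), array([ 0.508, -0.364,  1.228])) [-0.309  0.093  1.736 -0.     1.302  0.647]
```

Emit:
play_rows(
  commands=[
    [[0.5,0.1,2.0],[0.5,-0.4,1.2]],
    [[0,0,2.0],[0,0,0]],
    [[0,0,2.0],[0,0,0]],
    [[0,0,2.0],[0,0,0]],
    [[0,0,1.2],[0,0,0]],
    [[0,0,0],[0,0,0]],
    [[0,0,0],[0,0,0]],
  ],
)

```text
clock: 15.3
ee_pos: [0.5624, -0.1004, 0.1094]
orientation: [0.004, 0.958, 0.287, 0.004]
ft_force: [-0.1, -0.4, 0.5]
gripper_width: 0.0426
```

Run:
```python
from plan import *
print(delta([0.561,-0.093,0.05],down(34)), ctrl.read_state())
c=ctrl.camera("side"); a=c["frame"][150:220,270:360]
cv2.imwrite("pics/s25.png",cv2.resize(a,None,fx=8,fy=8,interpolation=cv2.INTER_CUBIC))
```

```text
(array([ 0.251, -0.758,  5.934]), array([ 0.589, -0.329, -0.693])) {'clock': 15.3, 'joint_positions': array([-0.314,  0.204,  1.787, -0.002,  1.14 ,  0.677]), 'joint_velocities': array([-0.011, -0.   ,  0.003, -0.   ,  0.001,  0.001]), 'effort': array([  0.018, -44.231, -34.378,  -0.015,  -0.046,   0.   ]), 'ee_pos': array([ 0.562, -0.1  ,  0.109]), 'orientation': array([0.004, 0.958, 0.287, 0.004]), 'ft_force': array([-0.137, -0.354,  0.526]), 'wrist_torque': array([ 0.01 , -0.033,  0.004]), 'gripper_width': 0.042620091361339915}
```

View pics/s25.png

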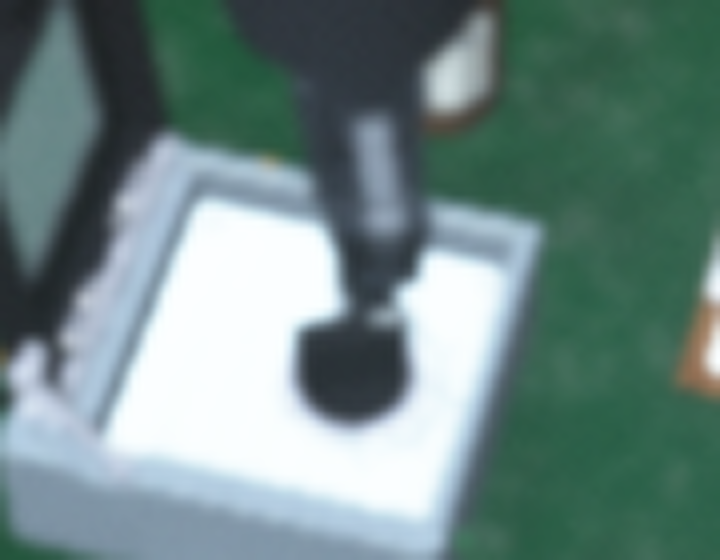

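Emit:
play_rows(
  commands=[
    [[0.2,-0.7,0],[0.6,-0.3,-0.7]],
    [[0,0,1.0],[0,0,0]],
    [[0,0,0],[0,0,0]],
    [[0,0,0],[0,0,0]],
  ],
)

```text
clock: 15.75
ee_pos: [0.5622, -0.0934, 0.102]
orientation: [0.001, 0.956, 0.293, 0.002]
ft_force: [0.0, 0.6, 0.1]
gripper_width: 0.0429
```

Run:
```python
from plan import *
print(delta([0.561,-0.093,0.05],down(34)))
```

```text
(array([-0.095, -0.119,  5.195]), array([ 0.186, -0.204,  0.071]))
```

Emit:
play_rows(
  commands=[
    [[-0.1,-0.1,1.0],[0.2,-0.2,0]],
    [[0,0,1.0],[0,0,0]],
    [[0,0,1.0],[0,0,0]],
    [[0,0,0.7],[0,0,0]],
    [[0,0,0],[0,0,0]],
  ],
)

```text
clock: 16.25
ee_pos: [0.56, -0.0928, 0.0608]
orientation: [-0.001, 0.956, 0.293, -0.001]
ft_force: [-0.2, -0.1, 0.0]
gripper_width: 0.0429
```

Run:
```python
from plan import *
print(delta([0.561,-0.093,0.05],down(34)),ctrl.read_state()["wrist_torque"])
```

```text
(array([0.068, 0.075, 1.076]), array([-0.099,  0.073,  0.09 ])) [-0.008  0.006  0.003]
```

Emit:
play_rows(
  commands=[
    [[0.1,0.1,0.6],[0,0,0]],
    [[0,0,0.4],[0,0,0]],
    [[0,0,0],[0,0,0]],
  ],
)

```text
clock: 16.55
ee_pos: [0.5614, -0.0931, 0.0495]
orientation: [-0.001, 0.956, 0.293, -0.001]
ft_force: [-0.3, 0.6, -0.5]
gripper_width: 0.0425
```

Emit:
play_rows(
  commands=[
    [[0,0,0],[0,0,0]],
    [[0,0,0],[0,0,0]],
    [[0,0,0],[0,0,0]],
    [[0,0,0],[0,0,0]],
    [[0,0,0],[0,0,0]],
    [[0,0,0],[0,0,0]],
  ],
  claw=1,
  squeeze=20,
)

```text
clock: 17.15
ee_pos: [0.5619, -0.0932, 0.05]
orientation: [-0.0, 0.956, 0.293, -0.001]
ft_force: [0.4, 0.3, -1.8]
gripper_width: 0.0126
```

Run:
```python
from plan import *
print(delta([0.561,-0.093,0.05],down(34)),ctrl.read_state())
c=ctrl.camera("side"); a=c["frame"][150:220,270:360]
cv2.imwrite("pics/s26.png",cv2.resize(a,None,fx=8,fy=8,interpolation=cv2.INTER_CUBIC))
```

```text
(array([-0.059, -0.067, -0.003]), array([-0.06 ,  0.056,  0.112])) {'clock': 17.15, 'joint_positions': array([-0.303,  0.291,  1.809, -0.   ,  1.043,  0.673]), 'joint_velocities': array([-0.001,  0.   ,  0.   , -0.001, -0.   ,  0.   ]), 'effort': array([ -0.035, -47.829, -33.332,   0.063,   0.198,   0.089]), 'ee_pos': array([ 0.562, -0.093,  0.05 ]), 'orientation': array([-0.   ,  0.956,  0.293, -0.001]), 'ft_force': array([ 0.383,  0.273, -1.817]), 'wrist_torque': array([-0.071, -0.071,  0.061]), 'gripper_width': 0.012608518807815057}
```

View pics/s26.png

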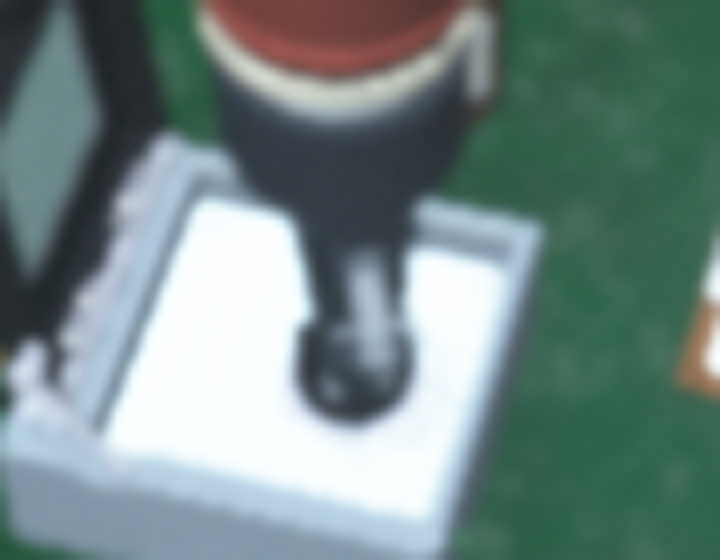

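Emit:
play_rows(
  commands=[
    [[0,0,0],[0,0,0]],
    [[0,0,0],[0,0,0]],
    [[0,0,0],[0,0,2]],
    [[0,0,0],[0,0,2]],
    [[0,0,0],[0,0,2]],
  ],
  squeeze=60,
)

```text
clock: 17.7
ee_pos: [0.5619, -0.0932, 0.0501]
orientation: [-0.0, 0.97, 0.241, -0.001]
ft_force: [0.1, -0.3, -1.7]
gripper_width: 0.0118
```

```bash
cat > st.py <<'E'
from plan import *
s=ctrl.read_state();p,R=T(s)
x=R.apply([1,0,0]);yaw=np.degrees(np.arctan2(x[1],x[0]))
print("t",round(s["clock"],2),"turn",round(34-yaw,2),"F",s["ft_force"],"M",s["wrist_torque"],"e6",round(s["effort"][5],3),"p",np.round(p,4),"zx",R.apply([0,0,1])[:2],"w",round(s["gripper_width"],4),"q6",round(s["joint_positions"][5],3))
E
python3 st.py
```

```text
t 17.7 turn 6.06 F [ 0.141 -0.347 -1.73 ] M [-0.03  -0.102  0.165] e6 -0.356 p [ 0.562 -0.093  0.05 ] zx [-0.001  0.   ] w 0.0118 q6 0.78
```

Emit:
play_rows(
  commands=[
    [[0,0,0],[0,0,2]],
    [[0,0,0],[0,0,2]],
    [[0,0,0],[0,0,2]],
  ],
)

```text
clock: 18.0
ee_pos: [0.5618, -0.0932, 0.0501]
orientation: [-0.0, 0.982, 0.188, -0.001]
ft_force: [-0.8, 0.2, -1.3]
gripper_width: 0.0114
```

```bash
python3 st.py
```

```text
t 18.0 turn 12.3 F [-0.774  0.203 -1.284] M [-0.026  0.002  0.163] e6 -0.348 p [ 0.562 -0.093  0.05 ] zx [-0.001  0.   ] w 0.0114 q6 0.889
```

Emit:
play_rows(
  commands=[
    [[0,0,0],[0,0,1]],
    [[0,0,0],[0,0,1]],
  ],
)

```text
clock: 18.2
ee_pos: [0.5619, -0.0932, 0.0501]
orientation: [-0.0, 0.985, 0.17, -0.001]
ft_force: [1.3, 0.2, -1.8]
gripper_width: 0.0117
```

```bash
python3 st.py
```

```text
t 18.2 turn 14.39 F [ 1.345  0.166 -1.799] M [ 0.004 -0.04   0.146] e6 -0.099 p [ 0.562 -0.093  0.05 ] zx [-0.001  0.   ] w 0.0117 q6 0.926
```

Emit:
play_rows(
  commands=[
    [[0,0,0],[0,0,1]],
    [[0,0,0],[0,0,1]],
  ],
)

```text
clock: 18.4
ee_pos: [0.5618, -0.0932, 0.0501]
orientation: [-0.0, 0.988, 0.152, -0.001]
ft_force: [0.3, -1.4, -1.6]
gripper_width: 0.0117
```

```bash
python3 st.py
```

```text
t 18.4 turn 16.51 F [ 0.317 -1.353 -1.585] M [ 0.015 -0.037  0.09 ] e6 -0.125 p [ 0.562 -0.093  0.05 ] zx [-0.001  0.   ] w 0.0117 q6 0.963
```

Emit:
play_rows(
  commands=[
    [[0,0,0],[0,0,1]],
    [[0,0,0],[0,0,1]],
  ],
)

```text
clock: 18.6
ee_pos: [0.5618, -0.0932, 0.0501]
orientation: [-0.0, 0.991, 0.133, -0.001]
ft_force: [0.2, -0.2, -1.2]
gripper_width: 0.0117
```

```bash
python3 st.py
```

```text
t 18.6 turn 18.68 F [ 0.224 -0.177 -1.175] M [ 0.074 -0.091  0.198] e6 -0.126 p [ 0.562 -0.093  0.05 ] zx [-0.001  0.   ] w 0.0117 q6 1.001
```

Emit:
play_rows(
  commands=[
    [[0,0,0],[0,0,1]],
    [[0,0,0],[0,0,1]],
  ],
)

```text
clock: 18.8
ee_pos: [0.5618, -0.0932, 0.0501]
orientation: [-0.0, 0.993, 0.115, -0.001]
ft_force: [-0.1, -0.0, -0.9]
gripper_width: 0.0117
```

```bash
python3 st.py
```

```text
t 18.8 turn 20.85 F [-0.069 -0.011 -0.914] M [ 0.005 -0.069  0.132] e6 -0.126 p [ 0.562 -0.093  0.05 ] zx [-0.001  0.   ] w 0.0117 q6 1.039
```

Emit:
play_rows(
  commands=[
    [[0,0,0],[0,0,1]],
    [[0,0,0],[0,0,1]],
  ],
)

```text
clock: 19.0
ee_pos: [0.5618, -0.0931, 0.0501]
orientation: [-0.0, 0.995, 0.096, -0.001]
ft_force: [0.1, 0.8, -1.4]
gripper_width: 0.0116
```

```bash
python3 st.py
```

```text
t 19.0 turn 23.03 F [ 0.094  0.773 -1.387] M [-0.039 -0.075  0.101] e6 -0.125 p [ 0.562 -0.093  0.05 ] zx [-0.001  0.   ] w 0.0116 q6 1.077
```

Emit:
play_rows(
  commands=[
    [[0,0,0],[0,0,1]],
    [[0,0,0],[0,0,1]],
  ],
)

```text
clock: 19.2
ee_pos: [0.5618, -0.0932, 0.0501]
orientation: [-0.0, 0.997, 0.077, -0.001]
ft_force: [0.5, -0.9, -1.2]
gripper_width: 0.0118
```

```bash
python3 st.py
```

```text
t 19.2 turn 25.21 F [ 0.529 -0.867 -1.153] M [ 0.028 -0.12   0.159] e6 -0.125 p [ 0.562 -0.093  0.05 ] zx [-0.001  0.   ] w 0.0118 q6 1.115
```

Emit:
play_rows(
  commands=[
    [[0,0,0],[0,0,1]],
    [[0,0,0],[0,0,1]],
  ],
)

```text
clock: 19.4
ee_pos: [0.5618, -0.0931, 0.0501]
orientation: [-0.0, 0.998, 0.058, -0.001]
ft_force: [0.8, -0.1, -1.1]
gripper_width: 0.0118
```

```bash
python3 st.py
```

```text
t 19.4 turn 27.39 F [ 0.81  -0.064 -1.141] M [ 0.047 -0.039  0.162] e6 -0.125 p [ 0.562 -0.093  0.05 ] zx [-0.001  0.   ] w 0.0118 q6 1.153
```

Emit:
play_rows(
  commands=[
    [[0,0,0],[0,0,1]],
    [[0,0,0],[0,0,1]],
  ],
)

```text
clock: 19.6
ee_pos: [0.5618, -0.0931, 0.0501]
orientation: [-0.0, 0.999, 0.039, -0.001]
ft_force: [0.6, 0.1, -1.5]
gripper_width: 0.0117
```

```bash
python3 st.py
```

```text
t 19.6 turn 29.57 F [ 0.597  0.139 -1.542] M [ 0.014 -0.053  0.128] e6 -0.125 p [ 0.562 -0.093  0.05 ] zx [-0.001  0.   ] w 0.0117 q6 1.191
```

Emit:
play_rows(
  commands=[
    [[0,0,0],[0,0,1]],
    [[0,0,0],[0,0,1]],
  ],
)

```text
clock: 19.8
ee_pos: [0.5618, -0.0931, 0.0501]
orientation: [-0.0, 1.0, 0.02, -0.001]
ft_force: [1.4, -1.0, -2.0]
gripper_width: 0.0116
```

```bash
python3 st.py
```

```text
t 19.8 turn 31.75 F [ 1.396 -1.035 -1.99 ] M [-0.012 -0.012  0.119] e6 -0.125 p [ 0.562 -0.093  0.05 ] zx [-0.001  0.   ] w 0.0116 q6 1.229
```

Emit:
play_rows(
  commands=[
    [[0,0,0],[0,0,1]],
    [[0,0,0],[0,0,1]],
  ],
)

```text
clock: 20.0
ee_pos: [0.5618, -0.0931, 0.0501]
orientation: [-0.0, 1.0, 0.001, -0.001]
ft_force: [0.4, 0.4, -1.5]
gripper_width: 0.012
```

```bash
python3 st.py
```

```text
t 20.0 turn 33.94 F [ 0.36   0.354 -1.463] M [ 0.001 -0.044  0.155] e6 -0.125 p [ 0.562 -0.093  0.05 ] zx [-0.001  0.   ] w 0.012 q6 1.267
```

Emit:
play_rows(
  commands=[
    [[0,0,0],[0,0,1]],
    [[0,0,0],[0,0,1]],
  ],
)

```text
clock: 20.2
ee_pos: [0.5618, -0.0931, 0.0501]
orientation: [-0.0, 1.0, -0.018, -0.001]
ft_force: [-0.4, 0.4, -0.2]
gripper_width: 0.0118
```

```bash
python3 st.py
```

```text
t 20.2 turn 36.12 F [-0.365  0.422 -0.152] M [ 0.008 -0.035  0.155] e6 -0.125 p [ 0.562 -0.093  0.05 ] zx [-0.001  0.   ] w 0.0118 q6 1.305
```

Emit:
play_rows(
  commands=[
    [[0,0,0],[0,0,1]],
    [[0,0,0],[0,0,1]],
  ],
)

```text
clock: 20.4
ee_pos: [0.5618, -0.0931, 0.0501]
orientation: [-0.0, 0.999, -0.038, -0.001]
ft_force: [0.8, -0.0, -2.7]
gripper_width: 0.0117
```

```bash
python3 st.py
```

```text
t 20.4 turn 38.3 F [ 0.767 -0.033 -2.664] M [0.042 0.035 0.151] e6 -0.125 p [ 0.562 -0.093  0.05 ] zx [-0.002  0.   ] w 0.0117 q6 1.343
```

Emit:
play_rows(
  commands=[
    [[0,0,0],[0,0,1]],
    [[0,0,0],[0,0,1]],
  ],
)

```text
clock: 20.6
ee_pos: [0.5618, -0.0931, 0.0501]
orientation: [-0.0, 0.998, -0.057, -0.001]
ft_force: [0.4, -0.7, -1.8]
gripper_width: 0.0116
```

```bash
python3 st.py
```

```text
t 20.6 turn 40.48 F [ 0.355 -0.674 -1.827] M [ 0.038 -0.05   0.16 ] e6 -0.125 p [ 0.562 -0.093  0.05 ] zx [-0.001  0.   ] w 0.0116 q6 1.381
```

Emit:
play_rows(
  commands=[
    [[0,0,0],[0,0,1]],
    [[0,0,0],[0,0,1]],
  ],
)

```text
clock: 20.8
ee_pos: [0.5619, -0.0931, 0.0501]
orientation: [-0.0, 0.997, -0.076, -0.001]
ft_force: [0.7, -0.2, -1.9]
gripper_width: 0.0117
```

```bash
python3 st.py
```

```text
t 20.8 turn 42.67 F [ 0.701 -0.237 -1.937] M [ 0.042 -0.036  0.064] e6 -0.125 p [ 0.562 -0.093  0.05 ] zx [-0.001  0.   ] w 0.0117 q6 1.419
```

Emit:
play_rows(
  commands=[
    [[0,0,0],[0,0,1]],
    [[0,0,0],[0,0,1]],
  ],
)

```text
clock: 21.0
ee_pos: [0.5618, -0.0931, 0.0501]
orientation: [-0.0, 0.996, -0.095, -0.001]
ft_force: [0.4, -0.1, -1.3]
gripper_width: 0.0119
```

```bash
python3 st.py
```

```text
t 21.0 turn 44.85 F [ 0.415 -0.139 -1.256] M [-0.028 -0.031  0.128] e6 -0.125 p [ 0.562 -0.093  0.05 ] zx [-0.001  0.   ] w 0.0119 q6 1.458
```

Emit:
play_rows(
  commands=[
    [[0,0,0],[0,0,1]],
    [[0,0,0],[0,0,1]],
  ],
)

```text
clock: 21.2
ee_pos: [0.5619, -0.0931, 0.0501]
orientation: [-0.0, 0.994, -0.113, -0.001]
ft_force: [0.7, 0.4, -1.3]
gripper_width: 0.0118
```

```bash
python3 st.py
```

```text
t 21.2 turn 47.03 F [ 0.703  0.406 -1.319] M [ 0.013 -0.044  0.165] e6 -0.125 p [ 0.562 -0.093  0.05 ] zx [-0.001  0.   ] w 0.0118 q6 1.496
```

Emit:
play_rows(
  commands=[
    [[0,0,0],[0,0,1]],
    [[0,0,0],[0,0,1]],
  ],
)

```text
clock: 21.4
ee_pos: [0.5618, -0.093, 0.0501]
orientation: [-0.0, 0.991, -0.132, -0.001]
ft_force: [0.6, -0.3, -1.5]
gripper_width: 0.0117
```

```bash
python3 st.py
```

```text
t 21.4 turn 49.21 F [ 0.632 -0.26  -1.487] M [-0.009 -0.076  0.193] e6 -0.125 p [ 0.562 -0.093  0.05 ] zx [-0.001  0.   ] w 0.0117 q6 1.534
```

Emit:
play_rows(
  commands=[
    [[0,0,0],[0,0,1]],
    [[0,0,0],[0,0,1]],
  ],
)

```text
clock: 21.6
ee_pos: [0.5619, -0.093, 0.0501]
orientation: [-0.0, 0.989, -0.151, -0.001]
ft_force: [1.2, -0.2, -2.3]
gripper_width: 0.0116
```

```bash
python3 st.py
```

```text
t 21.6 turn 51.39 F [ 1.164 -0.234 -2.334] M [ 0.028 -0.107  0.146] e6 -0.125 p [ 0.562 -0.093  0.05 ] zx [-0.001  0.   ] w 0.0116 q6 1.572
```

Emit:
play_rows(
  commands=[
    [[0,0,0],[0,0,1]],
    [[0,0,0],[0,0,1]],
  ],
)

```text
clock: 21.8
ee_pos: [0.5619, -0.093, 0.0501]
orientation: [-0.0, 0.985, -0.17, -0.001]
ft_force: [-0.2, 0.4, -1.4]
gripper_width: 0.0114
```

```bash
python3 st.py
```

```text
t 21.8 turn 53.57 F [-0.193  0.354 -1.392] M [ 0.048 -0.086  0.108] e6 -0.125 p [ 0.562 -0.093  0.05 ] zx [-0.001  0.   ] w 0.0114 q6 1.61
```

Emit:
play_rows(
  commands=[
    [[0,0,0],[0,0,1]],
    [[0,0,0],[0,0,1]],
  ],
)

```text
clock: 22.0
ee_pos: [0.5619, -0.093, 0.0501]
orientation: [-0.0, 0.982, -0.189, -0.001]
ft_force: [0.3, -0.3, -1.5]
gripper_width: 0.0115
```

```bash
python3 st.py
```

```text
t 22.0 turn 55.75 F [ 0.293 -0.298 -1.537] M [ 0.05  -0.068  0.207] e6 -0.031 p [ 0.562 -0.093  0.05 ] zx [-0.001  0.   ] w 0.0115 q6 1.648
```

Emit:
play_rows(
  commands=[
    [[0,0,0],[0,0,0.8]],
  ],
)

```text
clock: 22.1
ee_pos: [0.5618, -0.093, 0.0501]
orientation: [-0.0, 0.981, -0.196, -0.001]
ft_force: [0.2, -0.8, -0.4]
gripper_width: 0.0119
```

```bash
python3 st.py
```

```text
t 22.1 turn 56.62 F [ 0.217 -0.753 -0.388] M [ 0.067 -0.068  0.218] e6 0.095 p [ 0.562 -0.093  0.05 ] zx [-0.001  0.   ] w 0.0119 q6 1.663
```

Run:
```python
from plan import *
for i in range(6):
    ctrl.camera("side"); s=ctrl.read_state(); p,R=T(s); x=R.apply([1,0,0])
    print(s["clock"],34-np.degrees(np.arctan2(x[1],x[0])),s["wrist_torque"][2],s["effort"][5],s["ft_force"])
```

```text
22.15 56.65248596145119 0.19802594749363653 0.16172489617019892 [-0.436 -0.133 -0.267]
22.2 56.58196007902147 0.05973195841562534 0.28895001858472824 [ 0.151  0.748 -1.865]
22.25 56.55831050286145 0.12497412997406093 0.16350832767784595 [ 0.362  0.436 -0.732]
22.3 56.547558468079856 0.13627913487689455 0.114164964761585 [-0.266 -0.431 -2.581]
22.35 56.554133944795396 0.1343084262832036 0.09990076068788767 [ 0.489 -0.284 -2.06 ]
22.4 56.5515104206396 0.11381442595001866 0.09605505270883441 [-0.198  0.085 -2.614]
```

Emit:
play_rows(
  commands=[
    [[0,0,0],[0,0,0]],
    [[0,0,0],[0,0,0]],
    [[0,0,0],[0,0,0]],
    [[0,0,0],[0,0,0]],
    [[0,0,0],[0,0,0]],
  ],
  claw=0.1,
)

```text
clock: 22.9
ee_pos: [0.5624, -0.0933, 0.0509]
orientation: [-0.0, 0.981, -0.196, -0.0]
ft_force: [-0.7, 0.1, -0.1]
gripper_width: 0.0385
```

```bash
python3 st.py
python3 - <<'E'
from plan import *
c=ctrl.camera("side"); a=c["frame"][150:220,270:360]
cv2.imwrite("pics/s27.png",cv2.resize(a,None,fx=8,fy=8,interpolation=cv2.INTER_CUBIC))
E
```

```text
t 22.9 turn 56.58 F [-0.749  0.102 -0.149] M [-0.001  0.019  0.019] e6 0.0 p [ 0.562 -0.093  0.051] zx [-0.  0.] w 0.0385 q6 1.662
```

View pics/s27.png

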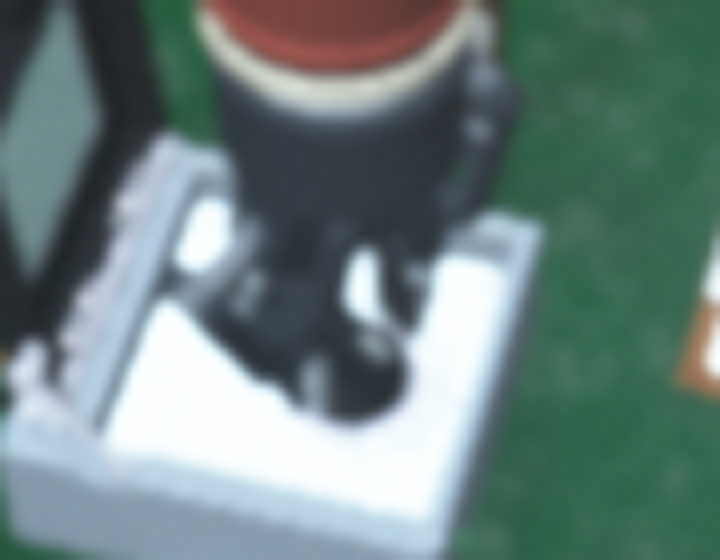

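Emit:
play_rows(
  commands=[
    [[0,0,-0.8],[0,0,0]],
    [[0,0,-1],[0,0,0]],
    [[0,0,-1.2],[0,0,0]],
    [[0,0,-2],[0,0,0]],
    [[0,0,-2.5],[0,0,0]],
    [[0,0,-3],[0,0,0]],
    [[0,0,-3],[0,0,0]],
    [[0,0,-2],[0,0,0]],
    [[0,0,0],[0,0,0]],
  ],
)

```text
clock: 23.85
ee_pos: [0.5631, -0.0935, 0.2204]
orientation: [0.0, 0.981, -0.196, 0.003]
ft_force: [1.3, -0.1, 0.5]
gripper_width: 0.0385
```

```bash
python3 st.py
python3 - <<'E'
from plan import *
p,R=T(); print(delta([0.40,-0.32,0.27],R))
E
```

```text
t 23.85 turn 56.57 F [ 1.258 -0.133  0.515] M [-0.011 -0.026  0.011] e6 -0.0 p [ 0.563 -0.093  0.22 ] zx [ 0.005 -0.002] w 0.0385 q6 1.662
(array([-6.34 , 27.175, -5.012]), array([0., 0., 0.]))
```

Emit:
play_rows(
  commands=[
    [[-0.7,3.0,-0.6],[0,0,0]],
    [[-0.7,3.0,-0.6],[0,0,0]],
    [[-0.7,3.0,-0.6],[0,0,0]],
    [[-0.7,3.0,-0.6],[0,0,0]],
    [[-0.7,3.0,-0.6],[0,0,0]],
    [[-0.7,3.0,-0.6],[0,0,0]],
    [[-0.7,3.0,-0.6],[0,0,0]],
    [[-0.7,3.0,-0.6],[0,0,0]],
    [[-0.7,2.5,0],[0,0,0]],
    [[0,0,0],[0,0,0]],
    [[0,0,0],[0,0,0]],
  ],
)

```text
clock: 24.95
ee_pos: [0.3945, -0.3192, 0.2642]
orientation: [-0.001, 0.981, -0.195, 0.001]
ft_force: [-0.8, 0.7, -0.4]
gripper_width: 0.0385
```

```bash
python3 st.py; python3 km.py 0.561 -0.093 -22.6 k3
python3 - <<'E'
from plan import *
c=ctrl.camera("top"); cv2.imwrite("pics/t30.png",c["frame"])
a=c["frame"][120:215,260:400]
cv2.imwrite("pics/t31.png",cv2.resize(a,None,fx=5.5,fy=5.5,interpolation=cv2.INTER_CUBIC))
c=ctrl.camera("side"); cv2.imwrite("pics/s30.png",c["frame"])
E
```

```text
t 24.95 turn 56.45 F [-0.766  0.713 -0.362] M [-0.004 -0.03  -0.003] e6 -0.059 p [ 0.395 -0.319  0.264] zx [0.002 0.002] w 0.0385 q6 1.125
```

View pics/t31.png

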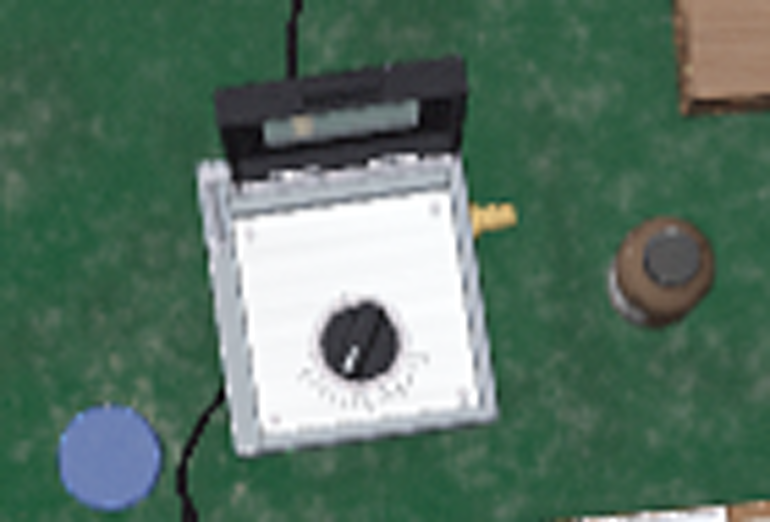

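View pics/k3.png

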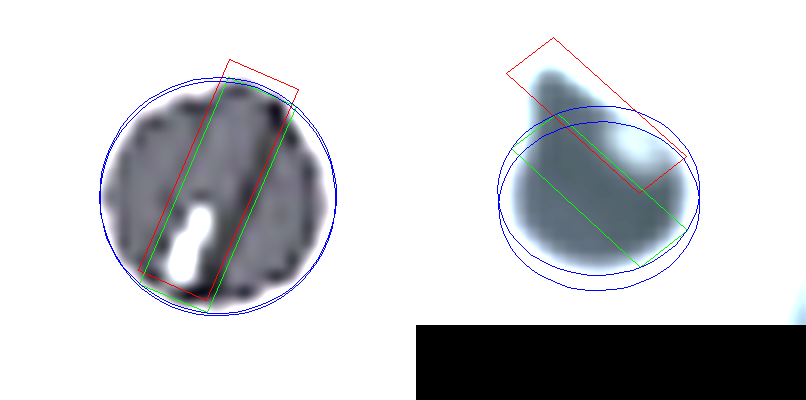

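View pics/s30.png

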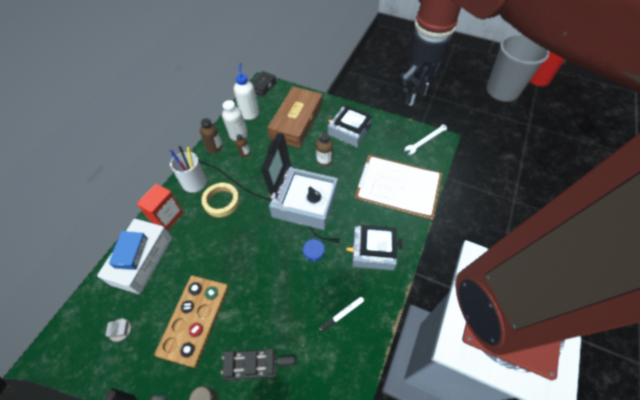

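Run:
```python
import cv2,numpy as np
for n,m,boxes in(("top0","t30",dict(bottle=(155,185,368,392),tin=(190,215,268,292),pen=(232,262,218,262))),("side0","s30",dict(bottle=(132,168,312,334),tin=(236,262,300,328),pen=(295,332,316,368)))):
    a=cv2.imread(f"pics/{n}.png").astype(int);b=cv2.imread(f"pics/{m}.png").astype(int)
    for k,(r0,r1,c0,c1) in boxes.items():
        d=np.abs(a-b)[r0:r1,c0:c1]; print(n,k,d.mean().round(2),d.max())
```

```text
top0 bottle 3.3 23
top0 tin 3.22 8
top0 pen 2.8 10
side0 bottle 0.85 6
side0 tin 1.11 4
side0 pen 0.83 6
```

Bottle, tin and pen haven't moved, the cover is propped and the knob is home, so I'm handing in.

```bash
python3 -c "
from cell import ctrl
print(ctrl.hand_in())"
```

```text
the job is handed in; nothing more can be done
None
```

The dosing unit is shut off: the cover stands propped open on its own and the knob is turned clockwise onto its closing stop. I handed the job in at about 25 s; it gave no verdict.

**Cover:** I pinched the bar across its ends and lifted the cover to about 1.98 rad. Easing it back, the cover began to resist closing at about 93–95°. With the grip released it stayed up, and it was still up in the last pictures. The pictures were too blurred to show the prop's foot behind the step. That it is set rests on that resistance, on the foot hardly moving in the pictures, and on the cover staying up.

**Knob:** I turned it about 56.6° clockwise.
- **Contact:** the joint-6 torque held steady at the drag level, then rose by about 0.09 and 0.17 N m over the last two steps. That slope matches the stop's stated stiffness, so I stopped at about 0.17 N m over the drag, inside the snug range.
- **After letting go:** the picture fits the knob where I left it, but I did not regrip it to measure how hard it still presses. The wrist-torque readings were noisier (about ±0.05 N m); they agree with the rise only roughly.

**Surroundings:** before and after pictures show the bottle, tin and pen where they were. The robot was clear of everything at hand-in.

During the lift, the bar shifted a few millimetres within the pads. I saw this in the top camera and corrected for it.

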